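# Load the draining stand with washed beakers and tongs

### The arm

A 7-joint arm with a two-finger parallel gripper is mounted at the origin on the work surface. World frame = base frame: x ahead of the robot, y to its left, z up, the work surface at z = 0. Lengths are in mm, angles in rad, forces in N, time in s.
With the tool pointing down it reaches from about 425 to 875 mm from the base axis. Payload 4.7 kg.
Tool frame: the origin (TCP) lies between the finger pads; the fingertips stand 22 mm ahead of it and the grasp point (between the pads) lies 3 mm ahead of it; z points along the fingers, x is the direction in which the jaws open and shut, and the axes are right-handed (so a half turn about z gives the same grasp; the last joint's range is limited). The gripper opens to 87 mm and grips with 3 to 60 N. Pads are 19 mm wide; open, the fingers measure 117 mm over their backs; the gripper's body (75 mm by 190 mm) begins 51 mm behind the grasp point.
Start: joints at [-1.206, 0.321, -0.07, 1.45, 0.023, 1.371, -0.057], TCP at [223.399, 610.423, 244.587] pointing down, gripper open.
Joint ranges: [-2.86, 2.86], [-0.3, 2.09], [-1.38, 1.24], [0.06, 2.45], [-1.56, 4.7], [0.09, 2.05], [-2.69, 2.69]. Speed limits (rad/s): [2.57, 2.57, 3.14, 3.14, 3.14, 3.14, 3.14].

### API

Orientations are given as a rotation vector (axis times angle).
In Python, from station import ctrl, vision, spotter gives the robot as it stands. The module is installed in compiled form; this text tells all that it offers.
- The arm moves only by the tool play_rows, never from a script. Its argument "rows" is a list of rows, each a list of 6 numbers: the shift along the tool's x, y, z in cm, then the turn, a rotation vector about the tool's x, y, z in degrees. A call has exactly 5 rows; each row shifts and turns the commanded pose from where the row before left it, along the tool's axes as they then stand; what a row does not reach is not made up. A row lasts 1/12 s, in which the tool goes at most 41.7 mm and 7.16 degrees, less where a joint would pass 70% of its speed; a pose out of reach is approached as far as the arm can. A call with a gripper value outside its range is refused whole. "jaw" is the closure, from 0 (fully open) to 1 (shut), set as the call begins (left out, the last holds). The fingers move at their own pace and stop on an object; "squeeze" is the grip in N (left out, the last holds). Time passes only in rows, so rows that do not move let the fingers close, or fill a call up. It gives the time, the measured TCP pose, the force and the opening at its end, in the units of the state.
- ctrl.state(): the state, without advancing time (a new reading comes with each control period).
- vision.snapshot(name): name is "side" or "top" or "wrist"; returns (picture, depth): 480x640x3 uint8, blue, green, red; 480x640 float32, mm along the optical axis (not along the pixel's ray), 0 where there is no reading.
- vision.get_calibration(name): a dict with "fov_y" (degrees; the focal length in pixels is half the picture's height over the tangent of half this angle, whatever the lens; pixels are square), "cx", "cy" (the principal point, pixels), "R" (3x3) and "t" (3): a world point X has camera coordinates R X + t. Camera axes: x right, y down, z forward; pixel columns grow to the right and rows downward; lengths in mm; the calibration is good to about 2 mm. A picture is of the moment at which its call begins: read the wrist's pose just before it. get_calibration takes no time and is no camera call; for the wrist camera it gives the pose at the moment of the call.
- ctrl.finish_job(): hands the job in, once; it reports no verdict.
Trained networks look in the newest picture that a camera, given by its name, has taken for a name from the list of things; names that differ only in an ending like _2 or _b are one class to them, and where a whole thing is asked for, a point or a joint stands for the part that bears it (a point fixed in the world has none). Each returns a list of dicts, best first, with "score" (0 to 1); they miss things now and then, are a little off and sometimes report something else, mostly with a low value. They report only what shows in the picture. A call takes as long as a camera call. They do not tell look-alikes from the thing itself.
- spotter.regions_of(camera, name): "region" (480x640 bool, what is visible of it) and "point" ([column, row] in pixels, amid what is visible of it).
The state is a dict: "time_s": time; "joint_positions": joint angles; "qd": joint speeds; "joint_torque": joint torques, N m; "tool_pos": TCP position; "orientation": TCP orientation; "wrist_force": force on the tool from outside, world axes, zero at the start; "torque": the same for the moment, N m; "width": finger opening in mm.
Only numpy, scipy, OpenCV 4.12 (cv2) and the standard library are available. Lean on these libraries where they do the work, as an engineer would, in place of code of your own. Each camera call takes 0.05 s, during which the arm holds its last target. There are 200 camera calls.

### The job

Load the draining stand with the washing-up: first stand every upturned beaker, still mouth down, on the stand's lower deck between the posts; then lower the upper tier over the four posts so that every corner hole drops over its own post and the tier sits fully home and level. Finally pull each pair of tongs out of the blue block and hang it astride the tier's rail to drain, one leg in front of the rail and one behind. Leave the bottles and the test-tube rack where they stand.

Things in the scene. Friction and masses are not known exactly. Their poses are not given: they have to be found in the camera images.
- stand: Fixed draining stand: aluminium deck 160 (x) by 250 (y) by 12 mm thick with a rim 4 mm thick rising 12 mm above it, four steel posts at (+-55, +-100) mm. Each: a collar 18 mm wide, top 78 mm over the bench, then a pin 10 mm wide and 24 mm tall whose last 8 mm taper to 4 mm (tip at 102 mm). Origin: centre of the deck's underside; z up. Beakers go on the deck anywhere between the posts.
- deck (a point): Centre of the top face of the stand's deck, 12 mm over the bench.
- tier: Loose upper tier, 0.5 kg, flat on the bench: aluminium plate 140 (x) by 235 (y) by 8 mm, four corner holes 14 mm wide at (+-55, +-100) mm; a rail along y, 12 mm wide, 14 mm tall, top 133 mm above the plate's underside, 208 mm long between two end uprights; also its carrying handle. Origin: centre of the underside; half turn = same. Home: underside on the collars, 78 mm over the bench.
- rail (a point): Middle of the top face of the tier's rail, in the tier's axes (y along the rail).
- block: Blue plastic block 62 (x) by 198 (y) by 66 mm, fixed to the bench, with five upright slots in a row along y at -76, -38, 0, 38 and 76 mm, each 46 (x) by 22 (y) mm and open at the top; slot floor 6 mm over the bench. Origin: centre of its underside.
- tongs1: Rigid steel bow tongs, an upside-down U, 115 mm tall, 0.11 kg, of strip 4 mm thick, 16 mm wide (y). Legs 40 mm apart over their outer flat faces (along x), 32 inside; the bow's flat crown is 22 mm long, its underside 111 mm above the feet. Origin: midway between the feet; z up to the bow. Stands in a slot of the block, upper 55 mm clear of it; legs can be gripped across from outside.
- tongs2: As tongs1.
- tongs3: As tongs1.
- tongs4: As tongs1.
- tongs5: As tongs1.
- beaker1: White porcelain beaker standing upside down, closed end up: 44 mm across (46 at the rim), 46 mm tall, 0.08 kg. Origin: centre of its lower end (the rim); z up.
- beaker2: As beaker1.
- beaker3: As beaker1.
- wash_bottle: White wash bottle with a red cap and spout, 60 mm across, 153 mm tall, on the far side of the bench. Origin: centre of its underside. To be left alone.
- reagent_bottle: Clear jar with a white cap and blue label, 56 mm across, 100 mm tall, between the robot and the stand. Origin: centre of its underside. To be left alone.
- tube_rack: Aluminium rack full of test tubes, 70 (x) by 190 (y) mm, 94 mm tall, on the far side of the bench. Origin: centre of its underside. To be left alone.
Not all that is in view belongs to the job. Leave any yellow look-alike of the beaker3 alone. What is shaped like the tongs4 but orange or red is not meant.

How it is judged:
By the outcome, as a careful person would: the job done as asked, in the order asked, and still so for the second after the job is handed in, with the robot touching nothing.
Of beaker1, beaker2, beaker3 only 2 to 3 are there at a start; the rules pass over those that are not, and their reading is None.
Of tongs1, tongs2, tongs3, tongs4, tongs5 only 3 to 5 are there at a start; the rules pass over those that are not, and their reading is None.
At some moment in a run one of tier, beaker1, beaker2, beaker3 may be knocked a few centimetres aside while the robot is not near it.
It also fails if it takes over 210 s, if anything falls off the work surface, if the arm or the gripper's body presses on something with over 40 N, if the wrist force passes 120 N, or if a joint passes its speed limit or range.

## Working session

There is one attempt and no reset: what is moved stays moved. The work goes in short steps, Python scripts to look and compute and a tool call to move; the robot and the scene stay as the last step left them, time stands still between calls to the robot, and variables do not carry over. Pictures are saved under pics/ and viewed, about 12 in all and at most 16, crops included, and the job is handed in when it is done.

Besides the shell and the picture viewer there is one more tool, called after "Call:" by a JSON object that holds its "api" and its "payload". play_rows: Moves the arm, as the interface text tells. Its arguments: {"type":"object","properties":{"rows":{"type":"array","items":{"type":"array","items":{"type":"number"}}},"jaw":{"type":"number"},"squeeze":{"type":"number"}},"required":["rows"]}

```bash
mkdir -p pics; cat > h.py <<'E'
import numpy as np, cv2
from scipy.spatial.transform import Rotation as Rn
from station import ctrl, vision, spotter
def snap(n):
    c=vision.get_calibration(n); im,d=vision.snapshot(n); return im,d,c
def cloud(d,c):
    f=240/np.tan(np.radians(c['fov_y'])/2); v,u=np.mgrid[:480,:640]
    P=np.stack([(u-c['cx'])/f*d,(v-c['cy'])/f*d,d],-1)
    return (P-np.array(c['t']))@np.array(c['R'])   # R^T(P-t)
def proj(X,c):
    f=240/np.tan(np.radians(c['fov_y'])/2); p=np.array(c['R'])@np.array(X,float)+np.array(c['t'])
    return np.array([p[0]/p[2]*f+c['cx'],p[1]/p[2]*f+c['cy']])
def pose():
    s=ctrl.state(); return np.array(s['tool_pos']),Rn.from_rotvec(s['orientation']).as_matrix(),s
E
python3 - <<'E'
from h import *
np.set_printoptions(precision=1,suppress=True)
s=ctrl.state();print(s)
for n in ('top','side'):
    im,d,c=snap(n); W=cloud(d,c); cv2.imwrite(f'pics/{n}0.png',im); np.savez(f'{n}0.npz',im=im,W=W)
    print(n,c['fov_y'],-np.array(c['R']).T@c['t'])
    for k in ('stand','tier','block','tongs1','beaker1','wash_bottle','reagent_bottle','tube_rack'):
        for r in spotter.regions_of(n,k):
            m=r['region']&(d>0); P=W[m]
            print(k,round(r['score'],2),np.round(r['point']),m.sum(),np.median(P,0),np.percentile(P,2,axis=0),np.percentile(P,98,axis=0),np.median(im[m],0))
E
```

```text
{'time_s': 0.0, 'joint_positions': array([-1.2,  0.3, -0.1,  1.5,  0. ,  1.4, -0.1]), 'qd': array([-0., -0.,  0.,  0.,  0., -0.,  0.]), 'joint_torque': array([ -0. , -49.1,  -0.4, -31.3,  -0.1,   0. ,   0. ]), 'tool_pos': array([223.2, 609.9, 243.5]), 'orientation': array([ 2.6,  1.8, -0. ]), 'wrist_force': array([-0.7, -0. , -0.1]), 'torque': array([-0., -0.,  0.]), 'width': 87.08185843906656}
top 47.423235539436114 [ 416.3  -19.3 1420.8]
stand 0.73 [327. 214.] 5922 [608.1   1.8  12.5] [ 527.2 -119.1    5.7] [687.9 121.4  77.5] [225. 224. 221.]
stand 0.29 [199. 274.] 4976 [452.6 336.4   8.4] [388.3 224.2   1. ] [523.  450.6 134.8] [220. 220. 216.]
tier 0.95 [197. 273.] 4923 [452.3 336.5   8.5] [388.1 224.7   1.8] [522.7 450.6 134.8] [221. 220. 216.]
tier 0.33 [433. 268.] 117 [ 451.4 -251.5  117.7] [ 432.7 -259.7   61.1] [ 470.8 -244.7  125.6] [192. 176. 166.]
block 0.91 [461. 270.] 1599 [ 451.1 -340.9   63.6] [ 422.6 -423.9    2.3] [ 481.7 -230.2   72.1] [230. 147.  96.]
block 0.55 [452. 268.] 74 [ 456.8 -291.1  119.5] [ 436.9 -296.4   74.1] [ 470.4 -284.3  125.2] [171. 166. 161.]
t
[... 3069 characters left out ...]
.4] [192. 211. 206.]
beaker1 0.73 [267. 213.] 286 [618.6 274.   29.6] [606.  264.7   0.8] [642.  301.6  46.5] [192. 210. 205.]
beaker1 0.7 [492. 329.] 717 [ 670.5 -403.3   32.1] [ 662.1 -419.9   -0.7] [ 708.2 -377.7   46.2] [ 46. 195. 224.]
wash_bottle 0.77 [340. 209.] 964 [748.  111.4  66.5] [731.7  95.7  -1.5] [826.4 221.7 136. ] [212. 224. 221.]
reagent_bottle 0.9 [250. 283.] 1282 [369.6 -32.8  63.5] [352.6 -43.3   3.9] [401.3   4.1 100.4] [215. 186. 148.]
reagent_bottle 0.32 [394. 334.] 580 [ 444.9 -331.8   92.7] [ 430.3 -338.7   48.6] [ 469.7 -322.9  120.7] [147. 149. 143.]
tube_rack 0.61 [406. 244.] 3028 [ 742.4 -113.3   55.5] [ 726.4 -183.1    1.3] [789.4   6.6  93.5] [218. 224. 214.]
```

View pics/top0.png

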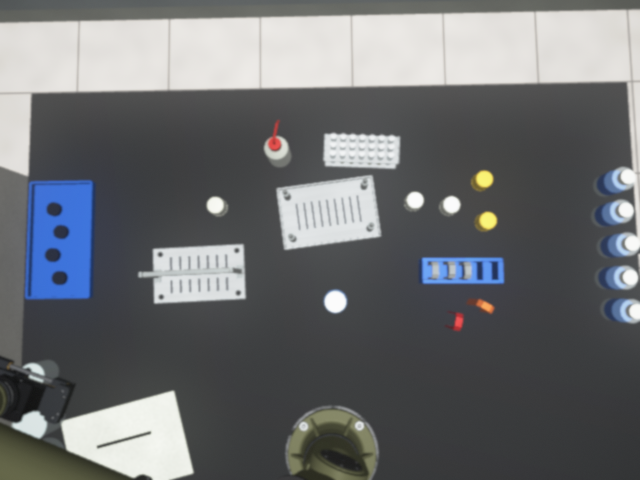

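View pics/side0.png

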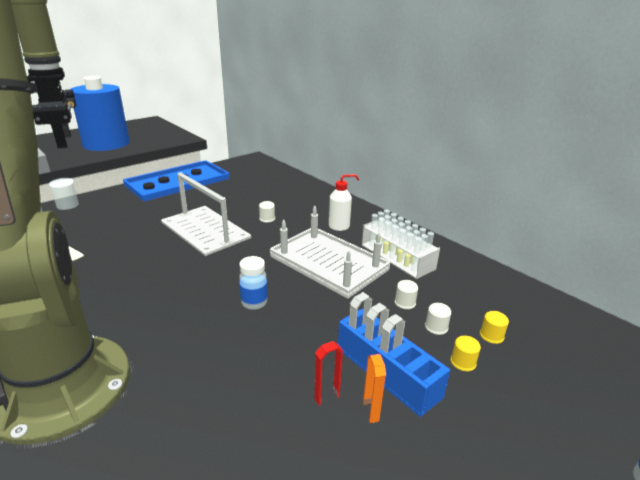

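```bash
cat > geo.py <<'E'
from h import *
np.set_printoptions(precision=1,suppress=True)
def rect(P):
    r=cv2.minAreaRect(P[:,:2].astype(np.float32)); (cx,cy),(w,h),a=r
    if w>h: w,h,a=h,w,a-90
    return np.round([cx,cy,w,h,a],1)   # a: yaw of short (x) side, deg
for n in ('top','side'):
    z=np.load(n+'0.npz'); W=z['W']; X,Y,Z=W[...,0],W[...,1],W[...,2]
    box=lambda x0,x1,y0,y1,z0,z1: W[(X>x0)&(X<x1)&(Y>y0)&(Y<y1)&(Z>z0)&(Z<z1)]
    P=box(500,720,-150,150,8,16); print(n,'stand deck',rect(P))
    P=box(500,720,-150,150,55,110)
    _,l,c=cv2.kmeans(P[:,:2].astype(np.float32),4,None,(3,50,.1),10,2)
    for i in range(4): print(' post',c[i],P[l[:,0]==i,2].max(),(l==i).sum())
    print(' tier plate',rect(box(370,540,205,470,4,13)),'rail',rect(box(370,540,205,470,118,140)),np.median(box(370,540,205,470,118,140),0))
    P=box(400,500,-440,-220,62,70);print(' block',rect(P))
    for y in (-253,-291,-330):
        P=box(420,485,y-15,y+15,100,130);print(' tongs',rect(P),P[:,2].max() if len(P) else 0)
E
python3 geo.py
```

```text
top stand deck [598.3 -13.2 202.3 289.8   5.3]
 post [672.9 -91. ] 106.16228625448967 54
 post [648.3 105.4] 105.34023329522445 53
 post [ 564.4 -104.5] 106.09708132472477 47
 post [540.3  91.9] 104.57699273817346 48
 tier plate [455.1 338.2 169.3 262.5  -0.1] rail [455.5 338.7  12.2 225.    2.1] [455.4 335.9 132.6]
 block [ 452.1 -328.9   59.4  199.4   -0.8]
 tongs [ 451.9 -252.6   16.7   38.4   89.5] 126.08198456318816
 tongs [ 453.7 -291.4   16.8   38.7   87.4] 125.96013547204872
 tongs [ 450.8 -329.1   17.8   38.6  -89.8] 127.3669269923032
side stand deck [607.8  -0.9 163.1 252.9   7.3]
 post [ 562.4 -109.7] 101.1221329870214 128
 post [538.7  88.3] 101.05584373825829 111
 post [671.4 -96.3] 100.2850527280304 117
 post [647.5 101.8] 99.82484356046437 95
 tier plate [454.8 336.8 143.3 240.1   2.6] rail [454.5 336.4  13.8 227.5   2.1] [452.2 319.3 130. ]
 block [ 451.4 -330.4   65.   200.6   -1.3]
 tongs [ 451.8 -254.    17.3   39.5   88.2] 122.04381701285567
 tongs [ 452.6 -294.4   17.5   42.1   85.6] 121.9479531056709
 tongs [ 450.1 -330.5   17.4   41.4   89.4] 121.8567191105682
```

```bash
cat > plan.py <<'E'
import sys
from h import *
# args: x,y,z,yaw,nrows waypoints; prints rows from the measured pose
def go(wps):
    p,R,s=pose(); print('t',round(s['time_s'],2),'at',np.round(p,1),'yaw',round(np.degrees(np.arctan2(R[1,0],R[0,0])),1),'F',np.round(s['wrist_force'],1),'w',round(s['width'],1))
    for w in wps:
        x,y,z,a,n=w; n=int(n); q=np.array([x,y,z],float)
        c=[Rn.from_euler('z',a+k,degrees=True).as_matrix()@np.diag([1,-1,-1.]) for k in (0,180)]
        T=min(c,key=lambda T:Rn.from_matrix(R.T@T).magnitude())
        rv=Rn.from_matrix(R.T@T).as_rotvec()/n; d=(q-p)/n; out=[]
        for i in range(n):
            out.append(list(np.round(np.r_[R.T@d/10,np.degrees(rv)],2))); R=R@Rn.from_rotvec(rv).as_matrix()
        p=q; R=T
        print('->',w,'step mm',round(np.linalg.norm(d),1))
        for i in range(0,n,5): print('  [%s]'%','.join('[%s]'%','.join('%g'%v for v in r) for r in out[i:i+5]))
if __name__=='__main__': go([list(map(float,a.split(','))) for a in sys.argv[1:]])
E
python3 plan.py 624.5,285,150,7,15
```

```text
t 0.9 at [223.4 610.4 244.6] yaw 69.9 F [-0.6 -0.1  0.3] w 87.1
-> [624.5, 285.0, 150.0, 7.0, 15.0] step mm 35.0
  [[-1.12,3.26,0.63,-0,-0,4.19],[-0.88,3.33,0.63,-0,-0,4.19],[-0.63,3.39,0.63,-0,-0,4.19],[-0.38,3.42,0.63,-0,-0,4.19],[-0.13,3.44,0.63,-0,-0,4.19]]
  [[0.12,3.44,0.63,-0,-0,4.19],[0.37,3.42,0.63,-0,-0,4.19],[0.62,3.39,0.63,-0,-0,4.19],[0.87,3.33,0.63,-0,-0,4.19],[1.11,3.26,0.63,-0,-0,4.19]]
  [[1.34,3.17,0.63,-0,-0,4.19],[1.57,3.06,0.63,-0,-0,4.19],[1.79,2.94,0.63,-0,-0,4.19],[2,2.8,0.63,-0,-0,4.19],[2.2,2.65,0.63,-0,-0,4.19]]
```

Call:
{"api": "play_rows", "payload": {"rows": [[-1.1, 3.3, 0.6, 0, 0, 4.2], [-0.9, 3.3, 0.6, 0, 0, 4.2], [-0.6, 3.4, 0.6, 0, 0, 4.2], [-0.4, 3.4, 0.6, 0, 0, 4.2], [-0.1, 3.4, 0.6, 0, 0, 4.2]], "jaw": 0, "squeeze": 20}}

```text
time_s: 1.32
tool_pos: [358.2, 501.3, 214.5]
orientation: [-2.862, -1.295, -0.001]
wrist_force: [-0.4, 0.9, 0.2]
width: 87.0
```

Call:
{"api": "play_rows", "payload": {"rows": [[0.1, 3.4, 0.6, 0, 0, 4.2], [0.4, 3.4, 0.6, 0, 0, 4.2], [0.6, 3.4, 0.6, 0, 0, 4.2], [0.9, 3.3, 0.6, 0, 0, 4.2], [1.1, 3.3, 0.6, 0, 0, 4.2]]}}

```text
time_s: 1.73
tool_pos: [491.5, 393.3, 184.6]
orientation: [-3.05, -0.752, -0.001]
wrist_force: [0.2, 0.1, 0.1]
width: 87.1
```

Call:
{"api": "play_rows", "payload": {"rows": [[1.3, 3.2, 0.6, 0, 0, 4.2], [1.6, 3.1, 0.6, 0, 0, 4.2], [1.8, 2.9, 0.6, 0, 0, 4.2], [2, 2.8, 0.6, 0, 0, 4.2], [2.2, 2.7, 0.6, 0, 0, 4.2]]}}

```text
time_s: 2.15
tool_pos: [625.2, 283.9, 154.5]
orientation: [-3.136, -0.184, -0.001]
wrist_force: [0.1, 1.4, -0.1]
width: 87.1
```

```bash
cat > beak.py <<'E'
from h import *
np.set_printoptions(precision=1,suppress=True)
import sys
n=sys.argv[1]
im,d,c=snap(n); W=cloud(d,c); cv2.imwrite(f'pics/{sys.argv[2]}.png',im)
for r in spotter.regions_of(n,'beaker1'):
    m=r['region']&(d>0); P=W[m]; zt=np.percentile(P[:,2],95); Q=P[abs(P[:,2]-zt)<5]
    (cx,cy),rad=cv2.minEnclosingCircle(Q[:,:2].astype(np.float32))
    print(round(r['score'],2),np.round(r['point']),'top',round(zt,1),'mean',Q.mean(0)[:2],'circ',round(cx,1),round(cy,1),round(rad,1),'bgr',np.median(im[m],0))
E
python3 beak.py wrist w1; python3 plan.py 624.5,285,60,7,3
```

```text
0.72 [ 92. 145.] top 9.9 mean [466.7 328. ] circ 459.7 322.8 120.1 bgr [235. 231. 227.]
0.67 [318. 239.] top 47.6 mean [628.2 290.4] circ 628.3 289.3 21.9 bgr [246. 246. 246.]
t 2.25 at [628.6 276.4 153.3] yaw 6.2 F [-0.4 -0.4  0.3] w 87.1
-> [624.5, 285.0, 60.0, 7.0, 3.0] step mm 31.3
  [[-0.11,-0.32,3.11,0.12,-0.03,-0.25],[-0.11,-0.31,3.11,0.12,-0.03,-0.25],[-0.1,-0.31,3.11,0.12,-0.03,-0.25]]
```

```bash
python3 beak.py wrist w1;python3 beak.py top t1; python3 plan.py 624.5,285,60,7,3|head -1
```

```text
0.86 [315. 227.] top 47.6 mean [628.3 290.4] circ 628.4 289.5 21.8 bgr [246. 246. 246.]
0.82 [412. 199.] top 50.3 mean [ 631.6 -218.3] circ 631.7 -219.2 21.4 bgr [242. 243. 243.]
0.78 [482. 183.] top 50.0 mean [ 684.4 -396.1] circ 683.3 -395.3 21.5 bgr [102. 225. 237.]
0.64 [449. 206.] top 50.0 mean [ 619.6 -311.2] circ 619.1 -312.0 21.4 bgr [240. 242. 241.]
0.6 [221. 204.] top 49.9 mean [628.8 279.9] circ 627.9 285.5 19.7 bgr [181. 191. 189.]
0.55 [482. 222.] top 49.9 mean [ 577.1 -400.6] circ 578.8 -400.6 21.0 bgr [108.5 231.5 242.5]
t 2.45 at [623.2 286.4 154.6] yaw 7.0 F [ 0.2  1.1 -0.2] w 87.0
```

View pics/w1.png

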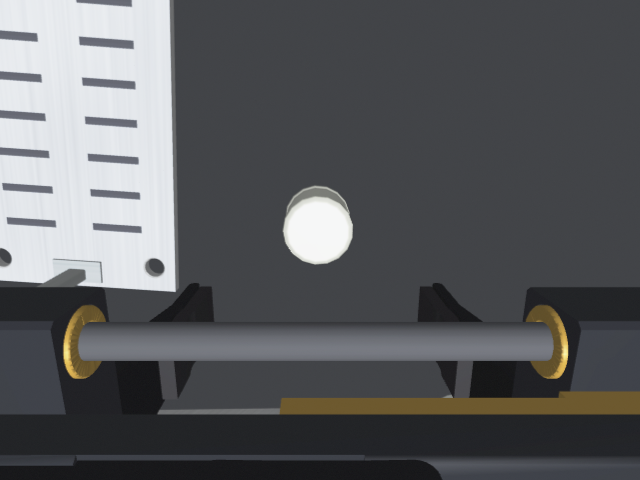

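Call:
{"api": "play_rows", "payload": {"rows": [[0.1, -0.06, 2.5, 0, 0, 0], [0.1, -0.06, 2.5, 0, 0, 0], [0.1, -0.06, 2.5, 0, 0, 0], [0.1, -0.06, 2.3, 0, 0, 0], [0, 0, 1.5, 0, 0, 0]]}}

```text
time_s: 2.87
tool_pos: [625.4, 289.7, 39.3]
orientation: [-3.135, -0.195, 0.004]
wrist_force: [0.8, -0.1, -0.8]
width: 87.1
```

Call:
{"api": "play_rows", "payload": {"rows": [[0, 0, 0, 0, 0, 0], [0, 0, 0, 0, 0, 0], [0, 0, 0, 0, 0, 0], [0, 0, 0, 0, 0, 0], [0, 0, 0, 0, 0, 0]], "jaw": 1}}

```text
time_s: 3.28
tool_pos: [628.8, 288.2, 43.5]
orientation: [-3.135, -0.189, -0.004]
wrist_force: [1.1, 0.2, 0.8]
width: 61.2
```

Call:
{"api": "play_rows", "payload": {"rows": [[0, 0, 0, 0, 0, 0], [0, 0, 0, 0, 0, 0], [0, 0, 0, 0, 0, 0], [0, 0, 0, 0, 0, 0], [0, 0, 0, 0, 0, 0]]}}

```text
time_s: 3.7
tool_pos: [628.2, 287.8, 42.2]
orientation: [-3.135, -0.189, -0.001]
wrist_force: [0.4, 0.6, 3.3]
width: 43.4
```

```bash
python3 plan.py 627,289,180,7,5 613,47,170,7,10 613,47,100,7,5
```

```text
t 3.7 at [628.2 287.8  42.2] yaw 6.9 F [0.4 0.6 3.3] w 43.4
-> [627.0, 289.0, 180.0, 7.0, 5.0] step mm 27.6
  [[-0.02,-0.03,-2.76,-0,-0.01,-0.02],[-0.02,-0.03,-2.76,-0,-0.01,-0.02],[-0.02,-0.03,-2.76,-0,-0.01,-0.02],[-0.02,-0.03,-2.76,-0,-0.01,-0.02],[-0.02,-0.03,-2.76,-0,-0.01,-0.02]]
-> [613.0, 47.0, 170.0, 7.0, 10.0] step mm 24.3
  [[-0.43,2.38,0.1,0,0,0],[-0.43,2.38,0.1,0,0,0],[-0.43,2.38,0.1,0,0,0],[-0.43,2.38,0.1,0,0,0],[-0.43,2.38,0.1,0,0,0]]
  [[-0.43,2.38,0.1,0,0,0],[-0.43,2.38,0.1,0,0,0],[-0.43,2.38,0.1,0,0,0],[-0.43,2.38,0.1,0,0,0],[-0.43,2.38,0.1,0,0,0]]
-> [613.0, 47.0, 100.0, 7.0, 5.0] step mm 14.0
  [[0,0,1.4,0,0,0],[0,0,1.4,0,0,0],[0,0,1.4,0,0,0],[0,0,1.4,0,0,0],[0,0,1.4,0,0,0]]
```

Call:
{"api": "play_rows", "payload": {"rows": [[0, 0, -2.8, 0, 0, 0], [0, 0, -2.8, 0, 0, 0], [0, 0, -2.8, 0, 0, 0], [0, 0, -2.8, 0, 0, 0], [0, 0, -1.6, 0, 0, 0]]}}

```text
time_s: 4.12
tool_pos: [628.7, 288.0, 172.9]
orientation: [-3.134, -0.189, -0.005]
wrist_force: [1.2, 0.0, 0.7]
width: 43.3
```

Call:
{"api": "play_rows", "payload": {"rows": [[-0.46, 2.4, 0, 0, 0, 0], [-0.46, 2.4, 0, 0, 0, 0], [-0.46, 2.4, 0, 0, 0, 0], [-0.46, 2.4, 0, 0, 0, 0], [-0.46, 2.4, 0, 0, 0, 0]]}}

```text
time_s: 4.53
tool_pos: [618.7, 164.5, 169.1]
orientation: [3.136, 0.189, -0.001]
wrist_force: [0.2, -0.6, -1.1]
width: 43.3
```

Call:
{"api": "play_rows", "payload": {"rows": [[-0.46, 2.4, 0, 0, 0, 0], [-0.46, 2.4, 0, 0, 0, 0], [-0.46, 2.4, 0, 0, 0, 0], [-0.46, 2.4, 0, 0, 0, 0], [-0.46, 2.3, 0, 0, 0, 0]]}}

```text
time_s: 4.95
tool_pos: [610.2, 43.4, 169.2]
orientation: [3.136, 0.188, -0.001]
wrist_force: [0.3, 0.6, -0.3]
width: 43.6
```

Call:
{"api": "play_rows", "payload": {"rows": [[0, 0, 0.5, 0, 0, 0], [0, 0, 2, 0, 0, 0], [0, 0, 2, 0, 0, 0], [0, 0, 2, 0, 0, 0], [0, 0, 1, 0, 0, 0]]}}

```text
time_s: 5.37
tool_pos: [608.9, 45.3, 91.5]
orientation: [3.136, 0.19, -0.007]
wrist_force: [-1.5, -0.1, -1.3]
width: 43.5
```

```bash
python3 - <<'E'
from h import *
im,d,c=snap('wrist'); cv2.imwrite('pics/w2.png',im)
im,d,c=snap('side'); cv2.imwrite('pics/s2.png',im)
E
python3 plan.py 611,47,54,7,5
```

```text
t 5.47 at [608.9  45.1  92.1] yaw 6.9 F [ 0.5 -0.6 -0. ] w 43.3
-> [611.0, 47.0, 54.0, 7.0, 5.0] step mm 7.6
  [[0.05,-0.03,0.76,0,0.06,-0.02],[0.05,-0.03,0.76,0,0.06,-0.02],[0.05,-0.03,0.76,0,0.06,-0.02],[0.05,-0.03,0.76,0,0.06,-0.02],[0.05,-0.03,0.76,0,0.06,-0.02]]
```

View pics/w2.png

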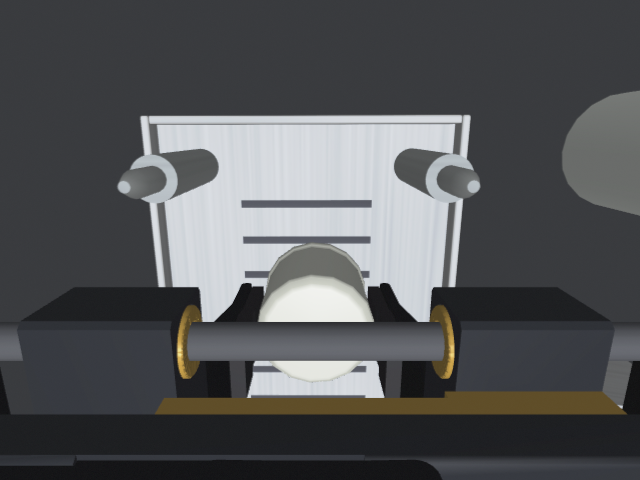

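Call:
{"api": "play_rows", "payload": {"rows": [[0.1, 0, 1, 0, 0, 0], [0.1, 0, 1, 0, 0, 0], [0, 0, 1, 0, 0, 0], [0, 0, 0.6, 0, 0, 0], [0, 0, 0.2, 0, 0, 0]]}}

```text
time_s: 5.88
tool_pos: [612.0, 45.1, 55.1]
orientation: [3.136, 0.189, -0.003]
wrist_force: [-0.2, -0.1, 0.0]
width: 43.4
```

Call:
{"api": "play_rows", "payload": {"rows": [[0, 0, 0, 0, 0, 0], [0, 0, 0, 0, 0, 0], [0, 0, 0, 0, 0, 0], [0, 0, 0, 0, 0, 0], [0, 0, 0, 0, 0, 0]]}}

```text
time_s: 6.3
tool_pos: [613.1, 45.1, 57.1]
orientation: [-3.136, -0.189, -0.002]
wrist_force: [0.3, 0.1, -1.6]
width: 43.4
```

Call:
{"api": "play_rows", "payload": {"rows": [[0, 0, 0, 0, 0, 0], [0, 0, 0, 0, 0, 0], [0, 0, 0, 0, 0, 0], [0, 0, 0, 0, 0, 0], [0, 0, 0, 0, 0, 0]], "jaw": 0.25}}

```text
time_s: 6.72
tool_pos: [612.9, 45.1, 56.7]
orientation: [-3.136, -0.189, -0.0]
wrist_force: [0.8, 0.1, -0.2]
width: 63.6
```

```bash
python3 plan.py 611,47,160,7,5 631,-218,150,7,10
```

```text
t 6.72 at [612.9  45.1  56.7] yaw 6.9 F [ 0.8  0.1 -0.2] w 63.6
-> [611.0, 47.0, 160.0, 7.0, 5.0] step mm 20.7
  [[-0.03,-0.04,-2.07,-0,-0,-0.02],[-0.03,-0.04,-2.07,-0,-0,-0.02],[-0.03,-0.04,-2.07,-0,-0,-0.02],[-0.03,-0.04,-2.07,-0,-0,-0.02],[-0.03,-0.04,-2.07,-0,-0,-0.02]]
-> [631.0, -218.0, 150.0, 7.0, 10.0] step mm 26.6
  [[-0.12,2.65,0.1,0,0,0],[-0.12,2.65,0.1,0,0,0],[-0.12,2.65,0.1,0,0,0],[-0.12,2.65,0.1,0,0,0],[-0.12,2.65,0.1,0,0,0]]
  [[-0.12,2.65,0.1,0,0,0],[-0.12,2.65,0.1,0,0,0],[-0.12,2.65,0.1,0,0,0],[-0.12,2.65,0.1,0,0,0],[-0.12,2.65,0.1,0,0,0]]
```

Call:
{"api": "play_rows", "payload": {"rows": [[0, 0, -1, 0, 0, 0], [0, 0, -2.4, 0, 0, 0], [0, 0, -2.4, 0, 0, 0], [0, 0, -2.4, 0, 0, 0], [0, 0, -2.1, 0, 0, 0]], "jaw": 0.25}}

```text
time_s: 7.13
tool_pos: [613.2, 45.0, 162.1]
orientation: [-3.136, -0.189, -0.003]
wrist_force: [0.0, -0.6, 1.2]
width: 65.2
```

Call:
{"api": "play_rows", "payload": {"rows": [[-0.12, 2.65, 0, 0, 0, 0], [-0.12, 2.65, 0, 0, 0, 0], [-0.12, 2.65, 0, 0, 0, 0], [-0.12, 2.65, 0, 0, 0, 0], [-0.12, 2.65, 0, 0, 0, 0]]}}

```text
time_s: 7.55
tool_pos: [622.9, -88.4, 160.7]
orientation: [-3.136, -0.189, -0.002]
wrist_force: [-0.3, -0.2, -0.3]
width: 65.4
```

Call:
{"api": "play_rows", "payload": {"rows": [[-0.12, 2.65, 0.2, 0, 0, 0], [-0.12, 2.65, 0.2, 0, 0, 0], [-0.12, 2.65, 0.2, 0, 0, 0], [-0.12, 2.65, 0.2, 0, 0, 0], [-0.12, 2.5, 0.2, 0, 0, 0]], "jaw": 0}}

```text
time_s: 7.97
tool_pos: [632.6, -219.6, 150.4]
orientation: [3.136, 0.189, 0.001]
wrist_force: [1.0, 0.1, -0.4]
width: 85.3
```

```bash
python3 beak.py top t3; sleep 0; python3 beak.py wrist w3; python3 plan.py 631,-218,42,7,5
```

```text
0.59 [309. 211.] top 62.6 mean [611.7  44.7] circ 610.9 45.5 21.3 bgr [249. 249. 249.]
0.57 [480. 181.] top 50.5 mean [ 682.4 -396.6] circ 683.3 -395.2 20.7 bgr [105.  229.5 241.5]
0.97 [322. 240.] top 47.6 mean [ 632.9 -218.7] circ 633.1 -219.7 21.9 bgr [246. 246. 246.]
0.85 [287. 377.] top 47.7 mean [ 620.6 -313.5] circ 620.2 -311.9 21.9 bgr [239. 243. 242.]
0.43 [228. 413.] top 4.3 mean [ 576.2 -380.2] circ 575.9 -381.6 7.8 bgr [ 10.5 112.5 131.5]
0.32 [ 24. 277.] top 90.5 mean [ 472.3 -245.8] circ 472.0 -246.5 2.5 bgr [97. 97. 94.]
0.19 [ 61. 244.] top 67.1 mean [ 471.8 -239. ] circ 467.8 -243.0 21.7 bgr [115.  60.  26.]
t 8.17 at [ 632.3 -218.8  150.1] yaw 6.8 F [0.4 0.1 1. ] w 86.7
-> [631.0, -218.0, 42.0, 7.0, 5.0] step mm 21.6
  [[-0.02,-0.02,2.16,-0,-0,-0.04],[-0.02,-0.02,2.16,-0,-0,-0.04],[-0.02,-0.02,2.16,-0,-0,-0.04],[-0.02,-0.02,2.16,-0,-0,-0.04],[-0.02,-0.02,2.16,-0,-0,-0.04]]
```

Call:
{"api": "play_rows", "payload": {"rows": [[0, 0, 2.4, 0, 0, 0], [0, 0, 2.4, 0, 0, 0], [0, 0, 2.4, 0, 0, 0], [0, 0, 2.4, 0, 0, 0], [0, 0, 1.2, 0, 0, 0]]}}

```text
time_s: 8.58
tool_pos: [631.5, -214.8, 38.8]
orientation: [-3.133, -0.193, 0.005]
wrist_force: [-0.9, -0.7, -0.6]
width: 87.3
```

Call:
{"api": "play_rows", "payload": {"rows": [[0, 0, 0, 0, 0, 0], [0, 0, 0, 0, 0, 0], [0, 0, 0, 0, 0, 0], [0, 0, 0, 0, 0, 0], [0, 0, 0, 0, 0, 0]], "jaw": 1}}

```text
time_s: 9.0
tool_pos: [633.6, -218.2, 43.3]
orientation: [3.135, 0.189, 0.004]
wrist_force: [0.0, 1.0, -0.9]
width: 61.6
```

Call:
{"api": "play_rows", "payload": {"rows": [[0, 0, 0, 0, 0, 0], [0, 0, 0, 0, 0, 0], [0, 0, 0, 0, 0, 0], [0, 0, 0, 0, 0, 0], [0, 0, 0, 0, 0, 0]]}}

```text
time_s: 9.42
tool_pos: [632.8, -218.0, 42.1]
orientation: [3.136, 0.189, 0.001]
wrist_force: [-0.9, 0.4, 2.2]
width: 43.8
```

Call:
{"api": "play_rows", "payload": {"rows": [[0, 0, -2.8, 0, 0, 0], [0, 0, -2.8, 0, 0, 0], [0, 0, -2.8, 0, 0, 0], [0, 0, -2.8, 0, 0, 0], [0, 0, -1.6, 0, 0, 0]]}}

```text
time_s: 9.83
tool_pos: [633.5, -218.5, 172.8]
orientation: [3.135, 0.189, 0.005]
wrist_force: [0.4, 0.0, -0.5]
width: 43.6
```

```bash
python3 plan.py 622.5,-44.5,170,7,10
```

```text
t 9.83 at [ 633.5 -218.5  172.8] yaw 6.9 F [ 0.4  0.  -0.5] w 43.6
-> [622.5, -44.5, 170.0, 7.0, 10.0] step mm 17.4
  [[0.1,-1.74,0.03,0.01,-0.02,-0.01],[0.1,-1.74,0.03,0.01,-0.02,-0.01],[0.1,-1.74,0.03,0.01,-0.02,-0.01],[0.1,-1.74,0.03,0.01,-0.02,-0.01],[0.1,-1.74,0.03,0.01,-0.02,-0.01]]
  [[0.1,-1.74,0.03,0.01,-0.02,-0.01],[0.1,-1.74,0.03,0.01,-0.02,-0.01],[0.1,-1.74,0.03,0.01,-0.02,-0.01],[0.1,-1.74,0.03,0.01,-0.02,-0.01],[0.1,-1.74,0.03,0.01,-0.02,-0.01]]
```

Call:
{"api": "play_rows", "payload": {"rows": [[0.1, -3.4, 0, 0, 0, 0], [0.2, -3.5, 0, 0, 0, 0], [0.2, -3.5, 0, 0, 0, 0], [0.2, -3.5, 0, 0, 0, 0], [0.2, -3.5, 0, 0, 0, 0]]}}

```text
time_s: 10.25
tool_pos: [619.9, -42.6, 169.2]
orientation: [-3.136, -0.189, 0.001]
wrist_force: [0.4, 0.7, -1.3]
width: 43.4
```

Call:
{"api": "play_rows", "payload": {"rows": [[0, 0, 0, 0, 0, 0], [0, 0, 1.5, 0, 0, 0], [0, 0, 2, 0, 0, 0], [0, 0, 2, 0, 0, 0], [0, 0, 2, 0, 0, 0]]}}

```text
time_s: 10.67
tool_pos: [620.4, -44.2, 93.6]
orientation: [-3.136, -0.189, -0.0]
wrist_force: [0.3, -0.0, -0.1]
width: 43.7
```

```bash
python3 plan.py 622.5,-44.5,54,7,5
```

```text
t 10.67 at [620.4 -44.2  93.6] yaw 6.9 F [ 0.3 -0.  -0.1] w 43.7
-> [622.5, -44.5, 54.0, 7.0, 5.0] step mm 7.9
  [[0.04,0.01,0.79,-0,-0,-0.02],[0.04,0.01,0.79,-0,-0,-0.02],[0.04,0.01,0.79,-0,-0,-0.02],[0.04,0.01,0.79,-0,-0,-0.02],[0.04,0.01,0.79,-0,-0,-0.02]]
```

Call:
{"api": "play_rows", "payload": {"rows": [[0.1, 0, 1, 0, 0, 0], [0.1, 0, 1, 0, 0, 0], [0, 0, 1, 0, 0, 0], [0, 0, 0.7, 0, 0, 0], [0, 0, 0.2, 0, 0, 0]]}}

```text
time_s: 11.08
tool_pos: [622.1, -43.9, 54.5]
orientation: [-3.136, -0.189, 0.002]
wrist_force: [0.9, -0.4, -1.1]
width: 43.5
```

Call:
{"api": "play_rows", "payload": {"rows": [[0, 0, 0, 0, 0, 0], [0, 0, 0, 0, 0, 0], [0, 0, 0, 0, 0, 0], [0, 0, 0, 0, 0, 0], [0, 0, 0, 0, 0, 0]]}}

```text
time_s: 11.5
tool_pos: [622.9, -43.8, 56.2]
orientation: [-3.136, -0.189, -0.002]
wrist_force: [0.2, -0.7, 0.1]
width: 43.6
```

Call:
{"api": "play_rows", "payload": {"rows": [[0, 0, 0, 0, 0, 0], [0, 0, 0, 0, 0, 0], [0, 0, 0, 0, 0, 0], [0, 0, 0, 0, 0, 0], [0, 0, 0, 0, 0, 0]], "jaw": 0.25}}

```text
time_s: 11.92
tool_pos: [622.6, -43.9, 55.7]
orientation: [-3.136, -0.189, -0.0]
wrist_force: [-0.3, 0.6, 0.0]
width: 63.4
```

Call:
{"api": "play_rows", "payload": {"rows": [[0, 0, -1, 0, 0, 0], [0, 0, -2.4, 0, 0, 0], [0, 0, -2.4, 0, 0, 0], [0, 0, -2.4, 0, 0, 0], [0, 0, -2.3, 0, 0, 0]]}}

```text
time_s: 12.33
tool_pos: [622.7, -44.1, 162.7]
orientation: [3.136, 0.189, 0.002]
wrist_force: [0.7, -0.1, -1.3]
width: 65.1
```

```bash
python3 beak.py top t4;  python3 plan.py 620,-312,155,7,10
```

```text
0.81 [483. 223.] top 49.7 mean [ 576.3 -400.7] circ 577.0 -399.7 20.5 bgr [111. 234. 245.]
0.79 [449. 207.] top 49.6 mean [ 619.3 -311.5] circ 617.6 -311.6 21.1 bgr [237.5 239.  238.5]
0.7 [308. 212.] top 62.6 mean [611.3  47. ] circ 611.4 46.1 21.6 bgr [247. 247. 247.]
0.62 [479. 182.] top 49.7 mean [ 684.3 -396.3] circ 685.3 -396.4 21.0 bgr [103.5 226.  239. ]
t 12.43 at [625.4 -44.3 166.1] yaw 6.9 F [0.  0.  0.6] w 64.8
-> [620.0, -312.0, 155.0, 7.0, 10.0] step mm 26.8
  [[-0.38,2.65,0.11,0,-0.05,-0.01],[-0.38,2.65,0.11,0,-0.05,-0.01],[-0.38,2.65,0.11,0,-0.05,-0.01],[-0.38,2.65,0.11,0,-0.05,-0.01],[-0.38,2.65,0.11,0,-0.05,-0.01]]
  [[-0.38,2.65,0.11,0,-0.05,-0.01],[-0.38,2.65,0.11,0,-0.05,-0.01],[-0.38,2.65,0.11,0,-0.05,-0.01],[-0.38,2.65,0.11,0,-0.05,-0.01],[-0.38,2.65,0.11,0,-0.05,-0.01]]
```

Call:
{"api": "play_rows", "payload": {"rows": [[-0.35, 2.65, 0, 0, 0, 0], [-0.35, 2.65, 0, 0, 0, 0], [-0.35, 2.65, 0, 0, 0, 0], [-0.35, 2.65, 0, 0, 0, 0], [-0.35, 2.65, 0, 0, 0, 0]]}}

```text
time_s: 12.85
tool_pos: [620.7, -178.6, 160.5]
orientation: [-3.136, -0.189, 0.0]
wrist_force: [0.6, -0.2, -0.7]
width: 65.1
```

Call:
{"api": "play_rows", "payload": {"rows": [[-0.35, 2.65, 0.2, 0, 0, 0], [-0.35, 2.65, 0.2, 0, 0, 0], [-0.35, 2.65, 0.2, 0, 0, 0], [-0.35, 2.65, 0.2, 0, 0, 0], [-0.35, 2.65, 0.2, 0, 0, 0]], "jaw": 0}}

```text
time_s: 13.27
tool_pos: [619.3, -312.2, 150.2]
orientation: [-3.135, -0.189, 0.001]
wrist_force: [-0.3, -0.5, -0.2]
width: 85.1
```

Call:
{"api": "play_rows", "payload": {"rows": [[0, 0, 0, 0, 0, 0], [0, 0, 0, 0, 0, 0], [0, 0, 0, 0, 0, 0], [0, 0, 0, 0, 0, 0], [0, 0, 0, 0, 0, 0]]}}

```text
time_s: 13.68
tool_pos: [620.4, -309.2, 150.6]
orientation: [-3.135, -0.193, -0.001]
wrist_force: [-0.0, -0.0, 0.3]
width: 86.9
```

```bash
python3 beak.py wrist w5; python3 plan.py 620,-312,42,7,5
```

```text
0.97 [318. 251.] top 47.7 mean [ 620.1 -310.6] circ 620.2 -311.6 21.9 bgr [247. 247. 247.]
0.74 [238. 379.] top 47.7 mean [ 579.2 -403.2] circ 578.6 -402.2 21.9 bgr [ 10. 247. 247.]
0.61 [389. 376.] top 47.7 mean [ 683.  -390.5] circ 684.7 -395.8 21.8 bgr [ 10. 247. 247.]
t 13.78 at [ 620.2 -309.7  150.7] yaw 7.0 F [ 0.5 -0.5 -0.3] w 87.0
-> [620.0, -312.0, 42.0, 7.0, 5.0] step mm 21.7
  [[-0.01,0.05,2.17,-0.01,-0.01,0],[-0.01,0.05,2.17,-0.01,-0.01,0],[-0.01,0.05,2.17,-0.01,-0.01,0],[-0.01,0.04,2.17,-0.01,-0.01,0],[-0.01,0.04,2.17,-0.01,-0.01,0]]
```

Call:
{"api": "play_rows", "payload": {"rows": [[0, 0.15, 2.4, 0, 0, 0], [0, 0, 2.4, 0, 0, 0], [0, 0, 2.4, 0, 0, 0], [0, 0, 2.4, 0, 0, 0], [0, 0, 1.2, 0, 0, 0]]}}

```text
time_s: 14.2
tool_pos: [618.5, -310.9, 39.4]
orientation: [-3.133, -0.191, 0.006]
wrist_force: [-0.4, 1.7, -0.5]
width: 86.8
```

Call:
{"api": "play_rows", "payload": {"rows": [[0, 0, 0, 0, 0, 0], [0, 0, 0, 0, 0, 0], [0, 0, 0, 0, 0, 0], [0, 0, 0, 0, 0, 0], [0, 0, 0, 0, 0, 0]], "jaw": 1}}

```text
time_s: 14.62
tool_pos: [620.8, -313.2, 44.4]
orientation: [3.135, 0.189, 0.004]
wrist_force: [0.3, 0.3, -0.4]
width: 61.3
```

Call:
{"api": "play_rows", "payload": {"rows": [[0, 0, 0, 0, 0, 0], [0, 0, 0, 0, 0, 0], [0, 0, 0, 0, 0, 0], [0, 0, 0, 0, 0, 0], [0, 0, 0, 0, 0, 0]]}}

```text
time_s: 15.03
tool_pos: [620.2, -312.7, 43.1]
orientation: [3.136, 0.189, 0.001]
wrist_force: [-0.3, 0.5, 2.9]
width: 43.6
```

Call:
{"api": "play_rows", "payload": {"rows": [[0, 0, -2.8, 0, 0, 0], [0, 0, -2.8, 0, 0, 0], [0, 0, -2.8, 0, 0, 0], [0, 0, -2.8, 0, 0, 0], [0, 0, -1.8, 0, 0, 0]]}}

```text
time_s: 15.45
tool_pos: [620.4, -313.2, 175.4]
orientation: [3.135, 0.189, 0.004]
wrist_force: [0.1, -0.1, -0.3]
width: 43.5
```

Call:
{"api": "play_rows", "payload": {"rows": [[0, -3.1, 0, 0, 0, 0], [0, -3.1, 0, 0, 0, 0], [0, -3.1, 0, 0, 0, 0], [-0.1, -3.1, 0, 0, 0, 0], [-0.1, -3.1, 0, 0, 0, 0]]}}

```text
time_s: 15.87
tool_pos: [598.5, -157.6, 172.1]
orientation: [-3.136, -0.189, 0.001]
wrist_force: [-0.0, 0.3, -0.4]
width: 43.3
```

Call:
{"api": "play_rows", "payload": {"rows": [[0, -3.1, 0, 0, 0, 0], [0, -3.1, 0, 0, 0, 0], [0, -3.1, 0, 0, 0, 0], [-0.1, -3.1, 0, 0, 0, 0], [0, -3.1, 0, 0, 0, 0]]}}

```text
time_s: 16.28
tool_pos: [578.8, -3.9, 172.3]
orientation: [-3.136, -0.189, 0.001]
wrist_force: [0.8, -0.1, -0.8]
width: 43.0
```

Call:
{"api": "play_rows", "payload": {"rows": [[0, 0, 0, 0, 0, 0], [0, 0, 1.5, 0, 0, 0], [0, 0, 2, 0, 0, 0], [0, 0, 2, 0, 0, 0], [0, 0, 2, 0, 0, 0]]}}

```text
time_s: 16.7
tool_pos: [579.4, -5.4, 96.7]
orientation: [-3.136, -0.189, -0.0]
wrist_force: [-0.3, -0.3, -0.0]
width: 43.7
```

```bash
python3 plan.py 579.2,-3.5,54,7,5
```

```text
t 16.7 at [579.4  -5.4  96.7] yaw 6.9 F [-0.3 -0.3 -0. ] w 43.7
-> [579.2, -3.5, 54.0, 7.0, 5.0] step mm 8.5
  [[0,-0.04,0.85,-0,-0,-0.02],[0,-0.04,0.85,-0,-0,-0.02],[0,-0.04,0.85,-0,-0,-0.02],[0,-0.04,0.85,-0,-0,-0.02],[0,-0.04,0.85,-0,-0,-0.02]]
```

Call:
{"api": "play_rows", "payload": {"rows": [[0, -0.1, 1, 0, 0, 0], [0, -0.1, 1, 0, 0, 0], [0, 0, 1.2, 0, 0, 0], [0, 0, 0.8, 0, 0, 0], [0, 0, 0.2, 0, 0, 0]]}}

```text
time_s: 17.12
tool_pos: [578.9, -3.2, 55.0]
orientation: [-3.136, -0.189, 0.002]
wrist_force: [-3.6, 0.4, 7.9]
width: 43.6
```

Call:
{"api": "play_rows", "payload": {"rows": [[0, 0, 0, 0, 0, 0], [0, 0, 0, 0, 0, 0], [0, 0, 0, 0, 0, 0], [0, 0, 0, 0, 0, 0], [0, 0, 0, 0, 0, 0]]}}

```text
time_s: 17.53
tool_pos: [579.6, -3.3, 55.9]
orientation: [-3.136, -0.189, -0.001]
wrist_force: [0.3, 1.2, -1.1]
width: 43.3
```

Call:
{"api": "play_rows", "payload": {"rows": [[0, 0, 0, 0, 0, 0], [0, 0, 0, 0, 0, 0], [0, 0, 0, 0, 0, 0], [0, 0, 0, 0, 0, 0], [0, 0, 0, 0, 0, 0]], "jaw": 0.25}}

```text
time_s: 17.95
tool_pos: [579.4, -3.3, 55.6]
orientation: [-3.136, -0.189, -0.0]
wrist_force: [0.1, 0.1, 0.1]
width: 63.2
```

Call:
{"api": "play_rows", "payload": {"rows": [[0, 0, -1, 0, 0, 0], [0, 0, -2.4, 0, 0, 0], [0, 0, -3, 0, 0, 0], [0, 0, -4, 0, 0, 0], [0, 0, -4, 0, 0, 0]]}}

```text
time_s: 18.37
tool_pos: [578.6, -3.5, 201.3]
orientation: [3.136, 0.188, -0.002]
wrist_force: [1.2, 0.7, -0.7]
width: 65.2
```

Call:
{"api": "play_rows", "payload": {"rows": [[0, 0, -3, 0, 0, 0], [0, 0, 0, 0, 0, 0], [0, 0, 0, 0, 0, 0], [0, 0, 0, 0, 0, 0], [0, 0, 0, 0, 0, 0]]}}

```text
time_s: 18.78
tool_pos: [578.4, -3.2, 228.3]
orientation: [3.136, 0.189, -0.004]
wrist_force: [-0.5, -0.3, -0.7]
width: 65.0
```

```bash
python3 plan.py 455,337,240,2.3,10
```

```text
t 18.78 at [578.4  -3.2 228.3] yaw 6.9 F [-0.5 -0.3 -0.7] w 65.0
-> [455.0, 337.0, 240.0, 2.3, 10.0] step mm 36.2
  [[-0.82,-3.53,-0.11,-0,0.01,0.46],[-0.84,-3.52,-0.12,-0,0.01,0.46],[-0.87,-3.51,-0.12,-0,0.01,0.46],[-0.9,-3.51,-0.12,-0,0.01,0.46],[-0.93,-3.5,-0.12,-0,0.01,0.46]]
  [[-0.96,-3.49,-0.12,-0,0.01,0.46],[-0.99,-3.48,-0.12,-0,0.01,0.46],[-1.01,-3.47,-0.12,-0,0.01,0.46],[-1.04,-3.47,-0.12,-0,0.01,0.46],[-1.07,-3.46,-0.12,-0,0.01,0.46]]
```

Call:
{"api": "play_rows", "payload": {"rows": [[-0.8, -3.5, -0.1, 0, 0, 0.5], [-0.8, -3.5, -0.1, 0, 0, 0.5], [-0.9, -3.5, -0.1, 0, 0, 0.5], [-0.9, -3.5, -0.1, 0, 0, 0.5], [-0.9, -3.5, -0.1, 0, 0, 0.5]], "jaw": 0}}

```text
time_s: 19.2
tool_pos: [516.9, 167.5, 233.0]
orientation: [3.138, 0.119, -0.004]
wrist_force: [0.7, 0.0, 0.2]
width: 85.2
```

Call:
{"api": "play_rows", "payload": {"rows": [[-1, -3.5, -0.1, 0, 0, 0.5], [-1, -3.5, -0.1, 0, 0, 0.5], [-1, -3.5, -0.1, 0, 0, 0.5], [-1, -3.5, -0.1, 0, 0, 0.5], [-1.1, -3.5, -0.1, 0, 0, 0.1]]}}

```text
time_s: 19.62
tool_pos: [455.9, 339.0, 238.0]
orientation: [3.139, 0.062, -0.003]
wrist_force: [0.4, -0.1, 0.2]
width: 86.9
```

Call:
{"api": "play_rows", "payload": {"rows": [[0, 0, 0, 0, 0, 0], [0, 0, 0, 0, 0, 0], [0, 0, 0, 0, 0, 0], [0, 0, 0, 0, 0, 0], [0, 0, 0, 0, 0, 0]]}}

```text
time_s: 20.03
tool_pos: [458.1, 336.3, 239.2]
orientation: [3.14, 0.059, -0.001]
wrist_force: [0.2, -0.5, -0.0]
width: 86.8
```

```bash
cat > tier.py <<'E'
from h import *
np.set_printoptions(precision=1,suppress=True)
def rect(P):
    (cx,cy),(w,h),a=cv2.minAreaRect(P[:,:2].astype(np.float32))
    if w>h: w,h,a=h,w,a-90
    return np.round([cx,cy,w,h,a],1)
def stand(W):
    X,Y,Z=W[...,0],W[...,1],W[...,2]
    P=W[(X>500)&(X<720)&(Y>-150)&(Y<150)&(Z>66)&(Z<110)]
    _,l,c=cv2.kmeans(P[:,:2].astype(np.float32),4,None,(3,50,.1),10,2)
    m=np.array([P[l[:,0]==i].mean(0) for i in range(4)]); m=m[np.argsort(m[:,1])]
    v=m[2:,:2].mean(0)-m[:2,:2].mean(0); print('stand',m[:,:2].mean(0),'yaw',round(np.degrees(np.arctan2(-v[0],v[1])),2),[ (l==i).sum() for i in range(4)],m.tolist())
if __name__=='__main__':
  for n in ('wrist','top','side'):
    im,d,c=snap(n); W=cloud(d,c); cv2.imwrite(f'pics/{n}6.png',im); X,Y,Z=W[...,0],W[...,1],W[...,2]
    m=(X>370)&(X<540)&(Y>205)&(Y<470)&(Z>121)&(Z<140)&(d>0)
    P=W[m]; print(n,'rail',len(P), rect(P) if len(P)>9 else '',np.median(P,0), )
    if n=='wrist' and len(P):
        A=np.polyfit(P[:,1],P[:,0],1); print('   line x=',A,'yaw',-np.degrees(np.arctan(A[0])))
    else: stand(W)
E
python3 tier.py; python3 beak.py top t6; python3 plan.py 455,337,240,2.3,5
```

```text
wrist rail 5942 [455.4 341.7  12.  217.8   2.2] [454.6 370.7 133.4]
   line x= [ -0.  468.7] yaw 2.2238058186890997
top rail 288 [457.  297.6  12.1 142.7   2.1] [456.9 291.8 132.5]
stand [606.9   0. ] yaw 7.09 [np.int64(48), np.int64(47), np.int64(45), np.int64(44)] [[564.7080776710244, -104.4715870020808, 83.53853970184007], [673.3684404507227, -91.13727508358105, 83.05303744840315], [540.7499114702957, 91.93183722401456, 84.29165189288109], [648.6629367174816, 103.82249233371022, 83.24199102281132]]
side rail 311 [454.6 335.3  14.5 224.9   2.5] [452.3 321.8 130.4]
stand [605.4  -3.5] yaw 6.96 [np.int64(71), np.int64(93), np.int64(81), np.int64(85)] [[562.7724472616674, -108.99654118075415, 80.98421131105057], [672.2401725248021, -95.61057286124007, 80.69240850000367], [538.9619873502947, 88.63338531520195, 79.91350253412051], [647.7706726661562, 102.0994279076067, 80.32227682704936]]
0.64 [308. 212.] top 61.7 mean [610.8  46.4] circ 611.1 47.1 20.9 bgr [249. 250. 249.]
0.59 [326. 206.] top 62.1 mean [623.4  -1.5] circ 624.2 -1.3 21.1 bgr [248. 249. 248.]
0.57 [483. 224.] top 49.6 mean [ 577.5 -400.5] circ 578.4 -400.2 21.5 bgr [103.5 224.5 237.5]
0.54 [480. 181.] top 49.9 mean [ 683.9 -395.2] circ 683.4 -395.4 21.5 bgr [105.  230.  241.5]
t 20.28 at [457.6 337.5 239.7] yaw 2.2 F [ 0.1 -0.5  0.1] w 87.3
-> [455.0, 337.0, 240.0, 2.3, 5.0] step mm 0.5
  [[-0.05,0.01,-0.01,-0,-0,-0.01],[-0.05,0.01,-0.01,-0,-0,-0.01],[-0.05,0.01,-0.01,-0,-0,-0.01],[-0.05,0.01,-0.01,-0,-0,-0.01],[-0.05,0.01,-0.01,-0,-0,-0.01]]
```

View pics/wrist6.png

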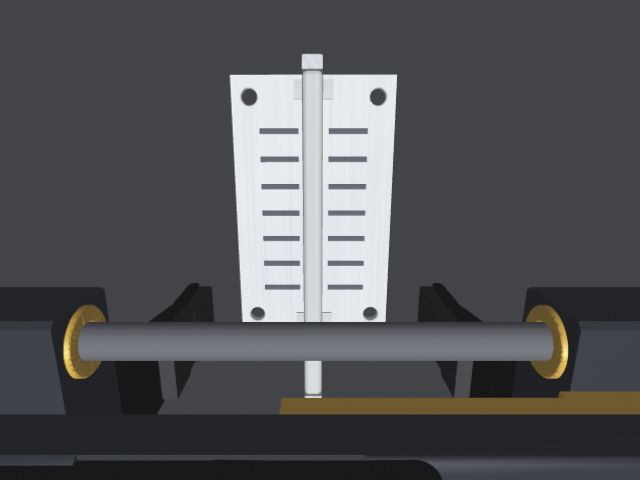

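```bash
python3 -c "
import cv2;im=cv2.imread('pics/top6.png');b=cv2.imread('pics/side6.png')
a=cv2.resize(im[160:320,130:400],None,fx=2.9,fy=2.9);b=cv2.resize(b[150:310,240:420],None,fx=2.9,fy=2.9)
import numpy as np;cv2.imwrite('pics/c6.png',cv2.resize(np.hstack([a,b]),None,fx=.6,fy=.6))"
```

```text
(no output)
```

View pics/c6.png

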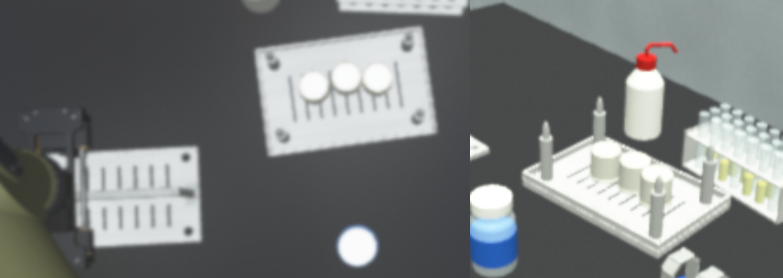

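```bash
cat > holes.py <<'E'
from h import *
np.set_printoptions(precision=1,suppress=True)
def ray(u,v,c,z):
    f=240/np.tan(np.radians(c['fov_y'])/2); R=np.array(c['R']); o=-R.T@np.array(c['t'])
    g=R.T@np.array([(u-c['cx'])/f,(v-c['cy'])/f,1]); return o+g*(z-o[2])/g[2]
if __name__=='__main__':
    im,d,c=snap('wrist'); p,R,s=pose(); g=cv2.cvtColor(im,cv2.COLOR_BGR2GRAY)
    pts=[]
    for (u,v) in ((249,97),(377,97),(258,313),(370,313)):
        w=g[v-14:v+ (14 if v<200 else 8),u-14:u+14]; _,l,st,ce=cv2.connectedComponentsWithStats((w<130).astype(np.uint8))
        k=1+np.argmin([np.hypot(*(q-14)) for q in ce[1:]]); q=ce[k]+[u-14,v-14]; X=ray(*q,c,8.); pts.append(X); print(q,st[k],X)
    P=np.array(pts)[:,:2]; print('centre',P.mean(0),'dx',P[1]-P[0],P[3]-P[2],'dy',P[0]-P[2],P[1]-P[3],'TCP',p, 'cam',-np.array(c['R']).T@c['t'])
E
python3 holes.py
```

```text
[249.5  98.5] [  7   8  16  16 206] [396.8 436.3   8. ]
[378.   98.6] [  8   8  15  17 206] [506.4 440.6   8. ]
[257.5 314.3] [  7  10  14  12 135] [404.4 236.8   8. ]
[369.7 314.4] [  7  10  14  12 134] [514.2 241.1   8. ]
centre [455.4 338.7] dx [109.5   4.3] [109.8   4.3] dy [ -7.6 199.5] [ -7.8 199.5] TCP [457.5 337.7 239.7] cam [453.9 409.2 380.5]
```

```bash
python3 plan.py 607,0,335,7.1,10
```

```text
t 20.33 at [457.5 337.7 239.7] yaw 2.3 F [ 1.2 -0.   0.8] w 87.1
-> [607.0, 0.0, 335.0, 7.1, 10.0] step mm 38.1
  [[1.36,3.43,-0.95,-0,-0,-0.48],[1.33,3.44,-0.95,-0,-0,-0.48],[1.3,3.46,-0.95,-0,-0,-0.48],[1.27,3.47,-0.95,-0,-0,-0.48],[1.24,3.48,-0.95,-0,-0,-0.48]]
  [[1.21,3.49,-0.95,-0,-0,-0.48],[1.18,3.5,-0.95,-0,-0,-0.48],[1.16,3.51,-0.95,-0,-0,-0.48],[1.13,3.52,-0.95,-0,-0,-0.48],[1.1,3.53,-0.95,-0,-0,-0.48]]
```

Call:
{"api": "play_rows", "payload": {"rows": [[1.4, 3.4, -1, 0, 0, -0.5], [1.3, 3.4, -1, 0, 0, -0.5], [1.3, 3.5, -1, 0, 0, -0.5], [1.3, 3.5, -1, 0, 0, -0.5], [1.2, 3.5, -1, 0, 0, -0.5]]}}

```text
time_s: 20.75
tool_pos: [532.7, 167.3, 290.3]
orientation: [-3.138, -0.133, -0.001]
wrist_force: [1.7, 0.3, -0.9]
width: 86.9
```

Call:
{"api": "play_rows", "payload": {"rows": [[1.2, 3.5, -1, 0, 0, -0.5], [1.2, 3.5, -1, 0, 0, -0.5], [1.2, 3.5, -1, 0, 0, -0.5], [1.1, 3.5, -1, 0, 0, -0.4], [1.1, 3.5, -1, 0, 0, -0.4]]}}

```text
time_s: 21.17
tool_pos: [607.9, -1.0, 340.4]
orientation: [-3.135, -0.195, -0.001]
wrist_force: [0.2, 0.8, 0.1]
width: 87.5
```

Call:
{"api": "play_rows", "payload": {"rows": [[0, 0, 0, 0, 0, 0], [0, 0, 0, 0, 0, 0], [0, 0, 0, 0, 0, 0], [0, 0, 0, 0, 0, 0], [0, 0, 0, 0, 0, 0]]}}

```text
time_s: 21.58
tool_pos: [607.1, 2.7, 339.1]
orientation: [-3.135, -0.199, 0.001]
wrist_force: [-1.5, 0.0, 0.2]
width: 87.0
```

Call:
{"api": "play_rows", "payload": {"rows": [[0, 0, 0, 0, 0, 0], [0, 0, 0, 0, 0, 0], [0, 0, 0, 0, 0, 0], [0, 0, 0, 0, 0, 0], [0, 0, 0, 0, 0, 0]]}}

```text
time_s: 22.0
tool_pos: [607.5, 0.9, 339.6]
orientation: [-3.135, -0.195, -0.0]
wrist_force: [-0.6, -0.8, -0.1]
width: 86.9
```

```bash
python3 - <<'E'
from h import *
from tier import stand
np.set_printoptions(precision=1,suppress=True)
im,d,c=snap('wrist'); cv2.imwrite('pics/w7.png',im); W=cloud(d,c); stand(W)
Z=W[...,2]; X,Y=W[...,0],W[...,1]
m=((Z>96)&(Z<112)&(X>500)&(X<720)&(abs(Y)<150)).astype(np.uint8)
_,l,st,ce=cv2.connectedComponentsWithStats(m); P=[]
for i in range(1,len(st)):
    if st[i,4]>8: q=W[l==i]; P.append(q.mean(0)); print('tip',ce[i],st[i],q.mean(0),q[:,2].max())
print(np.mean(P,0), pose()[0])
E
python3 plan.py 455,337,240,2.3,10
```

```text
stand [608.5   1.9] yaw 7.1 [np.int64(341), np.int64(318), np.int64(349), np.int64(322)] [[567.0727671093633, -101.90873796437701, 83.12768116659156], [674.0401937809102, -88.53518318593304, 83.26980611571383], [543.3575438229725, 92.46405889589758, 84.90993259627506], [649.381342947528, 105.7096693351449, 84.37006437583196]]
tip [255.1 101.4] [250  96  11  11  82] [542.3  92.9  99.9] 104.04087778685417
tip [379.6 101.7] [375  97  10  11  79] [650.2 106.3  99.8] 103.46250374616257
tip [262.4 311. ] [258 306  10  10  60] [ 566.8 -103.8   99.5] 103.6092391701696
tip [371.5 311.6] [367 308  10   8  57] [674.9 -90.6  99.9] 104.43957130860596
[608.6   1.2  99.8] [607.5   0.9 339.6]
t 22.05 at [607.5   0.9 339.6] yaw 7.1 F [-0.2 -0.8  0.5] w 87.3
-> [455.0, 337.0, 240.0, 2.3, 10.0] step mm 38.2
  [[-1.1,-3.52,1,-0,-0,0.48],[-1.13,-3.51,1,-0,-0,0.48],[-1.16,-3.51,1,-0,-0,0.48],[-1.19,-3.5,1,-0,-0,0.48],[-1.21,-3.49,1,-0,-0,0.48]]
  [[-1.24,-3.47,1,-0,-0,0.48],[-1.27,-3.46,1,-0,-0,0.48],[-1.3,-3.45,1,-0,-0,0.48],[-1.33,-3.44,1,-0,-0,0.48],[-1.36,-3.43,1,-0,-0,0.48]]
```

View pics/w7.png

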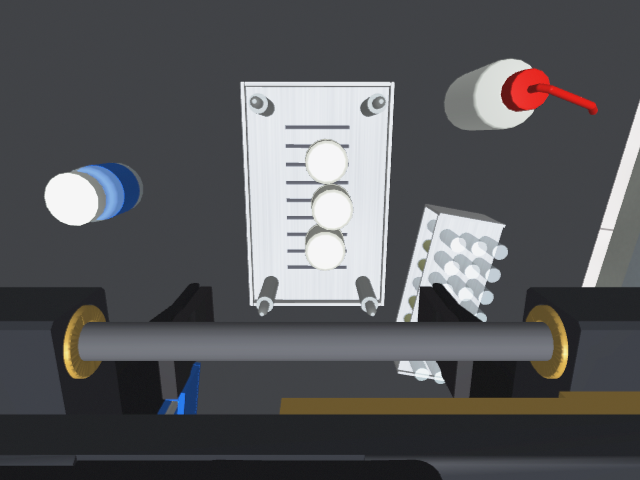

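Call:
{"api": "play_rows", "payload": {"rows": [[-1.1, -3.5, 1, 0, 0, 0.5], [-1.1, -3.5, 1, 0, 0, 0.5], [-1.2, -3.5, 1, 0, 0, 0.5], [-1.2, -3.5, 1, 0, 0, 0.5], [-1.2, -3.5, 1, 0, 0, 0.5]]}}

```text
time_s: 22.47
tool_pos: [530.3, 169.9, 289.4]
orientation: [-3.139, -0.125, -0.001]
wrist_force: [0.7, 1.1, 0.6]
width: 87.0
```

Call:
{"api": "play_rows", "payload": {"rows": [[-1.2, -3.5, 1, 0, 0, 0.5], [-1.3, -3.5, 1, 0, 0, 0.5], [-1.3, -3.5, 1, 0, 0, 0.5], [-1.3, -3.4, 1, 0, 0, 0.5], [-1.4, -3.4, 1, 0, 0, 0.4]]}}

```text
time_s: 22.88
tool_pos: [454.6, 338.7, 239.4]
orientation: [-3.141, -0.059, -0.001]
wrist_force: [0.4, 0.5, 0.7]
width: 87.2
```

Call:
{"api": "play_rows", "payload": {"rows": [[0, 0, 1.5, 0, 0, 0], [0, 0, 1.5, 0, 0, 0], [0, 0, 1, 0, 0, 0], [0, 0, 0, 0, 0, 0], [0, 0, 0, 0, 0, 0]]}}

```text
time_s: 23.3
tool_pos: [455.7, 336.5, 199.4]
orientation: [3.14, 0.058, -0.001]
wrist_force: [-0.1, 0.0, 0.3]
width: 86.6
```

Call:
{"api": "play_rows", "payload": {"rows": [[0, 0, 0, 0, 0, 0], [0, 0, 0, 0, 0, 0], [0, 0, 0, 0, 0, 0], [0, 0, 0, 0, 0, 0], [0, 0, 0, 0, 0, 0]]}}

```text
time_s: 23.72
tool_pos: [455.7, 337.3, 200.1]
orientation: [-3.14, -0.06, -0.001]
wrist_force: [-0.2, 0.2, 0.9]
width: 86.9
```

```bash
sed -i '/rail.,len/{s/$/\n    if n=="wrist": break/}' tier.py; python3 - <<'E'
from h import *
from tier import rect
im,d,c=snap('wrist'); W=cloud(d,c); X,Y,Z=W[...,0],W[...,1],W[...,2]
P=W[(X>370)&(X<540)&(Y>205)&(Y<470)&(Z>121)&(Z<140)&(d>0)]
print('rail',rect(P))
E
python3 plan.py 455.4,338.7,129,2.2,5
```

```text
rail [454.8 355.5  12.  190.5   2.2]
t 23.77 at [455.6 337.3 199.9] yaw 2.2 F [-0.1 -0.2  0.4] w 87.3
-> [455.4, 338.7, 129.0, 2.2, 5.0] step mm 14.2
  [[-0,-0.03,1.42,-0.01,-0.01,-0],[-0,-0.03,1.42,-0.01,-0.01,-0],[-0,-0.03,1.42,-0.01,-0.01,-0],[-0,-0.03,1.42,-0.01,-0.01,-0],[-0,-0.03,1.42,-0.01,-0.01,-0]]
```

Call:
{"api": "play_rows", "payload": {"rows": [[0, -0.1, 2, 0, 0, 0], [0, 0, 2, 0, 0, 0], [0, 0, 1.5, 0, 0, 0], [0, 0, 1.1, 0, 0, 0], [0, 0, 0.5, 0, 0, 0]], "jaw": 0.6}}

```text
time_s: 24.18
tool_pos: [454.7, 337.7, 126.9]
orientation: [3.139, 0.06, -0.003]
wrist_force: [-0.9, -0.5, 0.2]
width: 61.6
```

Call:
{"api": "play_rows", "payload": {"rows": [[0, 0, 0, 0, 0, 0], [0, 0, 0, 0, 0, 0], [0, 0, 0, 0, 0, 0], [0, 0, 0, 0, 0, 0], [0, 0, 0, 0, 0, 0]], "jaw": 1, "squeeze": 50}}

```text
time_s: 24.6
tool_pos: [455.9, 338.6, 129.5]
orientation: [-3.14, -0.06, -0.002]
wrist_force: [0.1, 0.7, 0.1]
width: 28.2
```

Call:
{"api": "play_rows", "payload": {"rows": [[0, 0, 0, 0, 0, 0], [0, 0, 0, 0, 0, 0], [0, 0, 0, 0, 0, 0], [0, 0, 0, 0, 0, 0], [0, 0, 0, 0, 0, 0]]}}

```text
time_s: 25.02
tool_pos: [456.0, 338.3, 128.8]
orientation: [-3.141, -0.06, -0.002]
wrist_force: [2.2, 0.2, -0.8]
width: 11.4
```

```bash
python3 plan.py 455.4,338.7,270,2.2,10 608.6,1.2,270,7.1,15
```

```text
t 25.02 at [456.  338.3 128.8] yaw 2.2 F [ 2.2  0.2 -0.8] w 11.4
-> [455.4, 338.7, 270.0, 2.2, 10.0] step mm 14.1
  [[-0,-0,-1.41,-0,-0.01,-0],[-0,-0,-1.41,-0,-0.01,-0],[-0,-0,-1.41,-0,-0.01,-0],[-0,-0,-1.41,-0,-0.01,-0],[-0,-0,-1.41,-0,-0.01,-0]]
  [[-0,-0,-1.41,-0,-0.01,-0],[-0.01,-0,-1.41,-0,-0.01,-0],[-0.01,-0,-1.41,-0,-0.01,-0],[-0.01,-0,-1.41,-0,-0.01,-0],[-0.01,-0,-1.41,-0,-0.01,-0]]
-> [608.6, 1.2, 270.0, 7.1, 15.0] step mm 24.7
  [[0.93,2.29,0,0,0,-0.33],[0.92,2.29,0,0,0,-0.33],[0.91,2.3,0,0,0,-0.33],[0.89,2.3,0,0,0,-0.33],[0.88,2.31,0,0,0,-0.33]]
  [[0.87,2.31,0,0,0,-0.33],[0.86,2.32,0,0,0,-0.33],[0.84,2.32,0,0,0,-0.33],[0.83,2.33,0,0,0,-0.33],[0.82,2.33,0,0,0,-0.33]]
  [[0.8,2.34,0,0,0,-0.33],[0.79,2.34,0,0,0,-0.33],[0.78,2.35,0,0,0,-0.33],[0.76,2.35,0,0,0,-0.33],[0.75,2.35,0,0,0,-0.33]]
```

Call:
{"api": "play_rows", "payload": {"rows": [[0, 0, -1, 0, 0, 0], [0, 0, -1.5, 0, 0, 0], [0, 0, -1.5, 0, 0, 0], [0, 0, -1.5, 0, 0, 0], [0, 0, -1.5, 0, 0, 0]]}}

```text
time_s: 25.43
tool_pos: [454.0, 337.4, 198.1]
orientation: [3.139, 0.061, -0.005]
wrist_force: [-0.2, 0.3, -6.6]
width: 11.4
```

Call:
{"api": "play_rows", "payload": {"rows": [[0, 0, -1.5, 0, 0, 0], [0, 0, -1.5, 0, 0, 0], [0, 0, -1.5, 0, 0, 0], [0, 0, -1.5, 0, 0, 0], [0, 0, -0.6, 0, 0, 0]]}}

```text
time_s: 25.85
tool_pos: [455.0, 338.2, 265.9]
orientation: [-3.141, -0.061, 0.001]
wrist_force: [1.3, 0.6, -5.3]
width: 11.5
```

Call:
{"api": "play_rows", "payload": {"rows": [[0.9, 2.3, 0, 0, 0, -0.3], [0.9, 2.3, 0, 0, 0, -0.3], [0.9, 2.3, 0, 0, 0, -0.3], [0.9, 2.3, 0, 0, 0, -0.3], [0.9, 2.3, 0, 0, 0, -0.3]]}}

```text
time_s: 26.27
tool_pos: [505.2, 224.1, 263.3]
orientation: [3.139, 0.102, -0.005]
wrist_force: [0.6, 0.7, -6.1]
width: 11.5
```

Call:
{"api": "play_rows", "payload": {"rows": [[0.9, 2.3, 0, 0, 0, -0.3], [0.9, 2.3, 0, 0, 0, -0.3], [0.8, 2.3, 0, 0, 0, -0.3], [0.8, 2.3, 0, 0, 0, -0.3], [0.8, 2.3, 0, 0, 0, -0.3]]}}

```text
time_s: 26.68
tool_pos: [555.7, 112.8, 263.3]
orientation: [3.138, 0.143, -0.005]
wrist_force: [1.0, -0.2, -5.8]
width: 11.0
```

Call:
{"api": "play_rows", "payload": {"rows": [[0.8, 2.3, 0, 0, 0, -0.4], [0.8, 2.3, 0, 0, 0, -0.4], [0.8, 2.3, 0, 0, 0, -0.4], [0.8, 2.3, 0, 0, 0, -0.4], [0.7, 2.3, 0, 0, 0, -0.3]]}}

```text
time_s: 27.1
tool_pos: [606.7, 3.0, 263.2]
orientation: [-3.135, -0.196, 0.005]
wrist_force: [0.7, 0.2, -6.2]
width: 11.9
```

Call:
{"api": "play_rows", "payload": {"rows": [[0, 0, 0, 0, 0, 0], [0, 0, 0, 0, 0, 0], [0, 0, 0, 0, 0, 0], [0, 0, 0, 0, 0, 0], [0, 0, 0, 0, 0, 0]]}}

```text
time_s: 27.52
tool_pos: [606.8, 5.3, 264.1]
orientation: [-3.135, -0.198, 0.002]
wrist_force: [-0.1, -0.5, -6.3]
width: 11.6
```

```bash
python3 - <<'E'
from h import *
for n in ('side','wrist'):
    im,d,c=snap(n); cv2.imwrite(f'pics/{n}8.png',im)
E
python3 plan.py 609,1,235,7.1,5
```

```text
t 27.62 at [607.    4.8 264.5] yaw 7.2 F [ 0.2  1.2 -4.9] w 11.0
-> [609.0, 1.0, 235.0, 7.1, 5.0] step mm 6.0
  [[0.03,0.08,0.59,-0.01,0,0.02],[0.03,0.08,0.59,-0.01,0,0.02],[0.03,0.08,0.59,-0.01,0,0.02],[0.03,0.08,0.59,-0.01,0,0.02],[0.03,0.08,0.59,-0.01,0,0.02]]
```

View pics/side8.png

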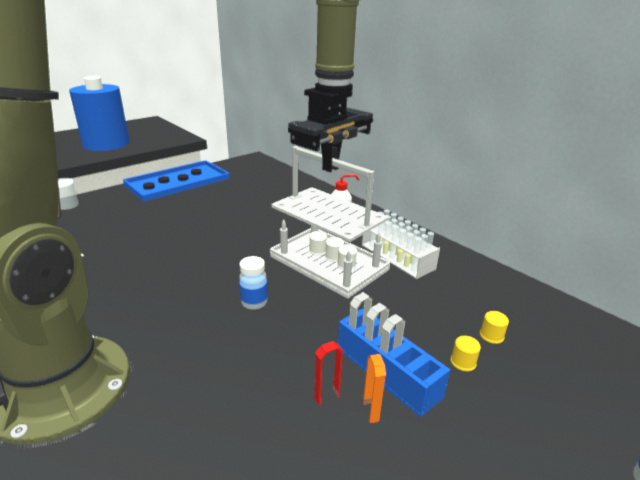

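Call:
{"api": "play_rows", "payload": {"rows": [[0.1, 0.2, 0.5, 0, 0, 0], [0.1, 0.2, 0.5, 0, 0, 0], [0, 0, 0.5, 0, 0, 0], [0, 0, 0.5, 0, 0, 0], [0, 0, 0.5, 0, 0, 0]]}}

```text
time_s: 28.03
tool_pos: [609.6, -0.0, 238.7]
orientation: [-3.135, -0.194, 0.001]
wrist_force: [-0.5, -0.1, -6.0]
width: 11.8
```

Call:
{"api": "play_rows", "payload": {"rows": [[0, 0, 0, 0, 0, 0], [0, 0, 0, 0, 0, 0], [0, 0, 0, 0, 0, 0], [0, 0, 0, 0, 0, 0], [0, 0, 0, 0, 0, 0]]}}

```text
time_s: 28.45
tool_pos: [610.0, 0.1, 240.0]
orientation: [-3.135, -0.195, -0.001]
wrist_force: [-0.0, -0.2, -6.2]
width: 11.5
```

Call:
{"api": "play_rows", "payload": {"rows": [[0, 0, 0, 0, 0, 0], [0, 0, 0, 0, 0, 0], [0, 0, 0, 0, 0, 0], [0, 0, 0, 0, 0, 0], [0, 0, 0, 0, 0, 0]]}}

```text
time_s: 28.87
tool_pos: [609.8, 0.0, 239.6]
orientation: [-3.136, -0.195, -0.0]
wrist_force: [0.0, 0.2, -6.2]
width: 11.5
```

```bash
python3 - <<'E'
from h import *
for n in ('side','wrist'):
    im,d,c=snap(n); cv2.imwrite(f'pics/{n}9.png',im)
    if n=='side': s=cv2.resize(im[170:310,250:410],None,fx=2.5,fy=2.5)
cv2.imwrite('pics/c9.png',np.hstack([s,cv2.resize(im[:340,150:500],(390,350))]))
E
python3 plan.py 609,1,235,7.1,5
```

```text
t 28.97 at [609.8   0.  239.6] yaw 7.1 F [-0.1 -0.6 -5.5] w 11.5
-> [609.0, 1.0, 235.0, 7.1, 5.0] step mm 1.0
  [[-0.01,-0.02,0.09,-0,-0,0],[-0.01,-0.02,0.09,-0,-0,0],[-0.01,-0.02,0.09,-0,-0,0],[-0.01,-0.02,0.09,-0,-0,0],[-0.01,-0.02,0.09,-0,-0,0]]
```

View pics/c9.png

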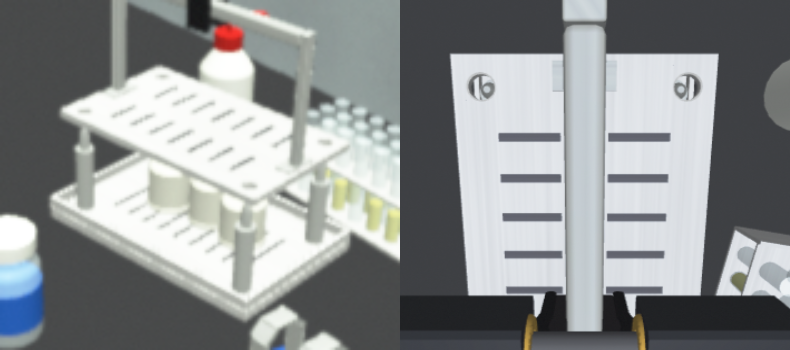

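Call:
{"api": "play_rows", "payload": {"rows": [[-0.07, -0.13, 0, 0, 0, 0], [0, 0, 0.3, 0, 0, 0], [0, 0, 0.3, 0, 0, 0], [0, 0, 0.4, 0, 0, 0], [0, 0, 0.4, 0, 0, 0]]}}

```text
time_s: 29.38
tool_pos: [608.9, 1.2, 225.0]
orientation: [-3.136, -0.195, 0.0]
wrist_force: [0.3, 0.2, -5.5]
width: 11.2
```

Call:
{"api": "play_rows", "payload": {"rows": [[0, 0, 0.2, 0, 0, 0], [0, 0, 0, 0, 0, 0], [0, 0, 0, 0, 0, 0], [0, 0, 0, 0, 0, 0], [0, 0, 0, 0, 0, 0]]}}

```text
time_s: 29.8
tool_pos: [609.1, 1.2, 223.8]
orientation: [-3.136, -0.195, -0.001]
wrist_force: [-0.3, -0.9, -6.2]
width: 11.7
```

```bash
python3 - <<'E'
from h import *
for n in ('side','wrist'):
    im,d,c=snap(n); cv2.imwrite(f'pics/{n}10.png',im)
    if n=='side': s=cv2.resize(im[170:310,250:410],None,fx=2.5,fy=2.5)
cv2.imwrite('pics/c10.png',np.hstack([s,cv2.resize(im[:340,150:500],(390,350))]))
E
python3 plan.py 609,1,207,7.1,5
```

```text
t 29.9 at [609.1   1.2 223.8] yaw 7.1 F [-0.8  0.3 -6.4] w 11.3
-> [609.0, 1.0, 207.0, 7.1, 5.0] step mm 3.4
  [[-0,0,0.34,-0,-0.01,-0],[-0,0,0.34,-0,-0.01,-0],[-0,0,0.34,-0,-0.01,-0],[-0,0,0.34,-0,-0.01,-0],[-0,0,0.34,-0,-0.01,-0]]
```

Call:
{"api": "play_rows", "payload": {"rows": [[0, 0, 0.3, 0, 0, 0], [0, 0, 0.3, 0, 0, 0], [0, 0, 0.3, 0, 0, 0], [0, 0, 0, 0, 0, 0], [0, 0, 0, 0, 0, 0]]}}

```text
time_s: 30.32
tool_pos: [608.6, 1.3, 214.1]
orientation: [-3.136, -0.195, 0.001]
wrist_force: [0.0, 0.6, -6.9]
width: 11.1
```

Call:
{"api": "play_rows", "payload": {"rows": [[0, 0, 0.2, 0, 0, 0], [0, 0, 0.2, 0, 0, 0], [0, 0, 0.1, 0, 0, 0], [0, 0, 0, 0, 0, 0], [0, 0, 0, 0, 0, 0]]}}

```text
time_s: 30.73
tool_pos: [608.9, 1.2, 209.5]
orientation: [-3.136, -0.195, 0.0]
wrist_force: [-0.3, 0.1, -6.5]
width: 11.6
```

```bash
python3 plan.py 609,1,207,7.1,5
```

```text
t 30.73 at [608.9   1.2 209.5] yaw 7.1 F [-0.3  0.1 -6.5] w 11.6
-> [609.0, 1.0, 207.0, 7.1, 5.0] step mm 0.5
  [[0,0.01,0.05,-0,0,0],[0,0.01,0.05,-0,0,0],[0,0.01,0.05,-0,0,0],[0,0.01,0.05,-0,0,0],[0,0.01,0.05,-0,0,0]]
```

Call:
{"api": "play_rows", "payload": {"rows": [[0, 0, 0.1, 0, 0, 0], [0, 0, 0.1, 0, 0, 0], [0, 0, 0.1, 0, 0, 0], [0, 0, 0, 0, 0, 0], [0, 0, 0, 0, 0, 0]]}}

```text
time_s: 31.15
tool_pos: [608.9, 1.2, 206.9]
orientation: [-3.135, -0.195, -0.0]
wrist_force: [-0.3, -0.1, -3.5]
width: 11.5
```

Call:
{"api": "play_rows", "payload": {"rows": [[0, 0, 0, 0, 0, 0], [0, 0, 0, 0, 0, 0], [0, 0, 0, 0, 0, 0], [0, 0, 0, 0, 0, 0], [0, 0, 0, 0, 0, 0]], "jaw": 0.5, "squeeze": 20}}

```text
time_s: 31.57
tool_pos: [609.4, 1.2, 207.1]
orientation: [-3.135, -0.194, -0.002]
wrist_force: [-0.5, -0.0, 0.2]
width: 36.9
```

Call:
{"api": "play_rows", "payload": {"rows": [[0, 0, -1, 0, 0, 0], [0, 0, -2, 0, 0, 0], [0, 0, -3, 0, 0, 0], [0, 0, -4, 0, 0, 0], [0, 0, -4, 0, 0, 0]]}}

```text
time_s: 31.98
tool_pos: [608.3, 1.1, 348.4]
orientation: [-3.136, -0.194, 0.001]
wrist_force: [1.7, -0.4, -0.7]
width: 43.5
```

Call:
{"api": "play_rows", "payload": {"rows": [[0, 0, 0, 0, 0, 0], [0, 0, 0, 0, 0, 0], [0, 0, 0, 0, 0, 0], [0, 0, 0, 0, 0, 0], [0, 0, 0, 0, 0, 0]]}}

```text
time_s: 32.4
tool_pos: [608.3, 1.4, 345.0]
orientation: [-3.136, -0.195, 0.004]
wrist_force: [0.5, 0.7, 0.0]
width: 43.6
```

```bash
python3 - <<'E'
from h import *
from tier import rect
np.set_printoptions(precision=2,suppress=True)
im,d,c=snap('wrist'); W=cloud(d,c); X,Y,Z=W[...,0],W[...,1],W[...,2]
cv2.imwrite('pics/wrist11.png',im)
P=W[(Z>200)&(Z<222)&(abs(X-609)<40)&(abs(Y)<120)]; print('rail',rect(P),np.median(P[:,2]),'slope',np.polyfit(P[:,1],P[:,2],1))
P=W[(Z>75)&(Z<97)&(abs(X-609)<75)&(abs(Y)<125)]; A=np.c_[P[:,:2]-[609,1],np.ones(len(P))]; print('plate z',np.linalg.lstsq(A,P[:,2],rcond=None)[0],len(P))
for n in ('side','top'):
    im,d,c=snap(n); cv2.imwrite(f'pics/{n}11.png',im)
    if n=='side': s=cv2.resize(im[170:310,250:410],None,fx=2.5,fy=2.5)
w=cv2.imread('pics/wrist11.png')
cv2.imwrite('pics/c11.png',np.hstack([s,cv2.resize(w[:340,150:500],(390,350))]))
E
python3 plan.py 452,-254,200,-1,20
```

```text
rail [608.2   1.6  12.  223.4   7.1] 211.3627607399209 slope [ -0.   211.26]
plate z [ 0.   -0.   86.76] 28202
t 32.55 at [608.6   1.3 345.5] yaw 7.1 F [-0.  -0.1 -0.6] w 43.4
-> [452.0, -254.0, 200.0, -1.0, 20.0] step mm 16.6
  [[-0.93,1.17,0.73,0,0.01,0.41],[-0.93,1.18,0.73,0,0.01,0.41],[-0.92,1.18,0.73,0,0.01,0.41],[-0.91,1.19,0.73,0,0.01,0.41],[-0.9,1.2,0.73,0,0.01,0.41]]
  [[-0.89,1.2,0.73,0,0.01,0.41],[-0.88,1.21,0.73,0,0.01,0.41],[-0.87,1.21,0.73,0,0.01,0.41],[-0.87,1.22,0.73,0,0.01,0.41],[-0.86,1.23,0.73,0,0.01,0.41]]
  [[-0.85,1.23,0.73,0,0.01,0.41],[-0.84,1.24,0.73,0,0.01,0.41],[-0.83,1.24,0.73,0,0.01,0.41],[-0.82,1.25,0.73,0,0.01,0.41],[-0.81,1.26,0.73,0,0.01,0.41]]
  [[-0.81,1.26,0.73,0,0.01,0.41],[-0.8,1.27,0.73,0,0.01,0.41],[-0.79,1.27,0.73,0,0.01,0.41],[-0.78,1.28,0.73,0,0.01,0.41],[-0.77,1.28,0.73,0,0.01,0.41]]
```

View pics/c11.png

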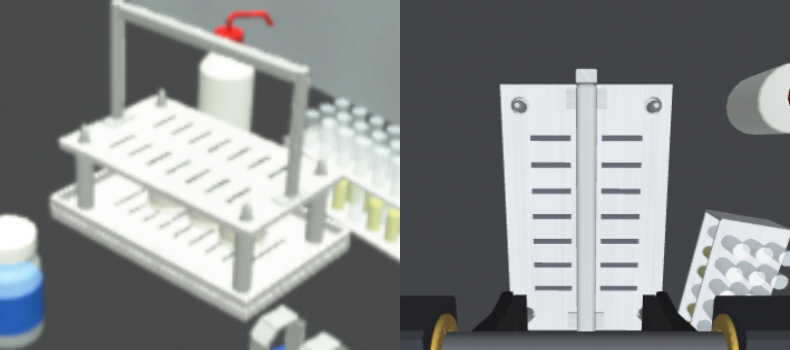

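```bash
python3 plan.py 452,-300,240,-1,15
```

```text
t 32.55 at [608.6   1.3 345.5] yaw 7.1 F [-0.  -0.1 -0.6] w 43.4
-> [452.0, -300.0, 240.0, -1.0, 15.0] step mm 23.7
  [[-1.28,1.86,0.71,0,0.01,0.54],[-1.27,1.88,0.71,0,0.01,0.54],[-1.25,1.89,0.71,0,0.01,0.54],[-1.23,1.9,0.71,0,0.01,0.54],[-1.21,1.91,0.71,0,0.01,0.54]]
  [[-1.19,1.92,0.7,0,0.01,0.54],[-1.18,1.93,0.7,0,0.01,0.54],[-1.16,1.94,0.7,0,0.01,0.54],[-1.14,1.96,0.7,0,0.01,0.54],[-1.12,1.97,0.7,0,0.01,0.54]]
  [[-1.1,1.98,0.7,0,0.01,0.54],[-1.08,1.99,0.7,0,0.01,0.54],[-1.07,2,0.7,0,0.01,0.54],[-1.05,2.01,0.7,0,0.01,0.54],[-1.03,2.02,0.7,0,0.01,0.54]]
```

Call:
{"api": "play_rows", "payload": {"rows": [[-1.3, 1.9, 0.3, 0, 0, 0.5], [-1.3, 1.9, 0.3, 0, 0, 0.5], [-1.3, 1.9, 0.4, 0, 0, 0.5], [-1.2, 1.9, 0.5, 0, 0, 0.5], [-1.2, 1.9, 0.7, 0, 0, 0.5]], "jaw": 0}}

```text
time_s: 32.97
tool_pos: [555.9, -101.0, 324.4]
orientation: [-3.139, -0.125, -0.0]
wrist_force: [-0.3, 0.0, -0.8]
width: 69.0
```

Call:
{"api": "play_rows", "payload": {"rows": [[-1.2, 1.9, 0.7, 0, 0, 0.6], [-1.2, 1.9, 0.7, 0, 0, 0.6], [-1.2, 1.9, 0.7, 0, 0, 0.6], [-1.1, 2, 0.7, 0, 0, 0.6], [-1.1, 2, 0.7, 0, 0, 0.6]]}}

```text
time_s: 33.38
tool_pos: [503.4, -201.1, 288.9]
orientation: [-3.141, -0.043, 0.0]
wrist_force: [0.8, -0.0, -0.2]
width: 86.9
```

Call:
{"api": "play_rows", "payload": {"rows": [[-1.1, 2, 1.1, 0, 0, 0.6], [-1.1, 2, 1.1, 0, 0, 0.5], [-1, 2, 1.1, 0, 0, 0.5], [-1, 2, 1.1, 0, 0, 0.5], [-1, 2, 1.1, 0, 0, 0.5]]}}

```text
time_s: 33.8
tool_pos: [452.4, -301.5, 233.8]
orientation: [-3.141, 0.028, 0.0]
wrist_force: [-0.6, -0.1, -0.3]
width: 86.9
```

Call:
{"api": "play_rows", "payload": {"rows": [[0, 0, 0, 0, 0, 0], [0, 0, 0, 0, 0, 0], [0, 0, 0, 0, 0, 0], [0, 0, 0, 0, 0, 0], [0, 0, 0, 0, 0, 0]]}}

```text
time_s: 34.22
tool_pos: [454.2, -299.7, 234.9]
orientation: [-3.141, 0.024, -0.001]
wrist_force: [-0.3, 0.1, 0.2]
width: 87.1
```

```bash
cat > tongs.py <<'E'
from h import *
from tier import rect
np.set_printoptions(precision=1,suppress=True)
im,d,c=snap('wrist'); cv2.imwrite('pics/tg.png',im); W=cloud(d,c); X,Y,Z=W[...,0],W[...,1],W[...,2]
m=((Z>90)&(Z<130)&(abs(X-452)<45)&(Y>-440)&(Y<-220)).astype(np.uint8)
_,l,st,ce=cv2.connectedComponentsWithStats(m)
for i in range(1,len(st)):
    if st[i,4]>80:
        P=W[l==i]; T=P[P[:,2]>116]; print(ce[i],st[i,4],'all',rect(P),'zmax',np.percentile(P[:,2],98).round(1),'crown',rect(T) if len(T)>20 else '',np.median(im[l==i],0))
P=W[(Z>62)&(Z<72)&(abs(X-452)<45)&(Y>-440)&(Y<-200)]; print('block',rect(P))
E
python3 tongs.py; python3 plan.py 452,-254,160,-1,5
```

```text
[313.4 175.2] 1716 all [ 452.9 -252.7   16.1   40.3   89.5] zmax 122.8 crown [ 452.8 -252.7   16.1   32.2   89.8] [245. 243. 241.]
[315.  236.2] 1604 all [ 453.4 -292.1   16.2   40.1   89.6] zmax 123.0 crown [ 453.3 -292.1   16.2   31.2   89.7] [242. 241. 239.]
[313.1 289.7] 1540 all [ 451.5 -329.4   16.8   39.9   89.4] zmax 122.7 crown [ 451.5 -329.2   16.7   32.3   88.7] [241. 241. 239.]
block [ 452.1 -329.7   62.2  198.2   -1. ]
t 34.27 at [ 454.  -299.8  234.9] yaw -0.9 F [ 0.9 -0.3 -0.6] w 87.4
-> [452.0, -254.0, 160.0, -1.0, 5.0] step mm 17.6
  [[-0.06,-0.92,1.5,-0,-0.01,0.02],[-0.06,-0.92,1.5,-0,-0.01,0.02],[-0.06,-0.92,1.5,-0,-0.01,0.02],[-0.06,-0.92,1.5,-0,-0.01,0.02],[-0.06,-0.92,1.5,-0,-0.01,0.02]]
```

View pics/tg.png

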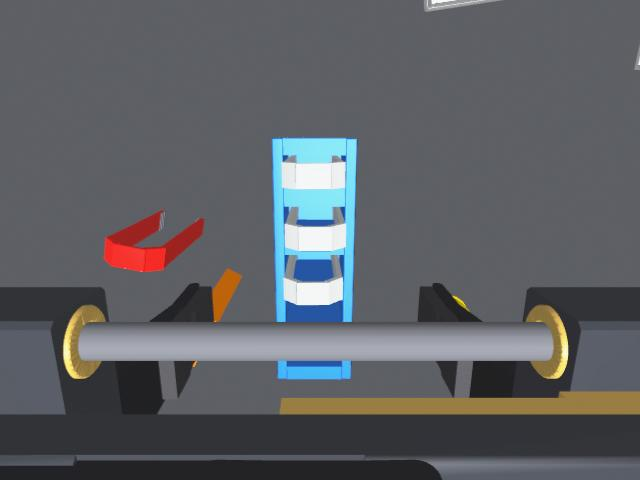

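Call:
{"api": "play_rows", "payload": {"rows": [[-0.1, -1.6, 1, 0, 0, 0], [-0.1, -1.6, 1, 0, 0, 0], [0, -1.5, 1, 0, 0, 0], [0, 0, 1, 0, 0, 0], [0, 0, 0, 0, 0, 0]], "jaw": 0.25, "squeeze": 30}}

```text
time_s: 34.68
tool_pos: [451.5, -252.3, 192.9]
orientation: [-3.141, 0.023, 0.004]
wrist_force: [-0.4, -0.0, -0.3]
width: 67.1
```

Call:
{"api": "play_rows", "payload": {"rows": [[0, 0, 1, 0, 0, 0], [0, 0, 0, 0, 0, 0], [0, 0, 0, 0, 0, 0], [0, 0, 0, 0, 0, 0], [0, 0, 0, 0, 0, 0]]}}

```text
time_s: 35.1
tool_pos: [452.1, -254.4, 185.0]
orientation: [3.141, -0.029, 0.001]
wrist_force: [0.1, 0.9, 1.3]
width: 65.3
```

```bash
python3 plan.py 452.9,-252.7,95,-0.6,10
```

```text
t 35.1 at [ 452.1 -254.4  185. ] yaw -1.0 F [0.1 0.9 1.3] w 65.3
-> [452.9, -252.7, 95.0, -0.6, 10.0] step mm 9.0
  [[0.01,-0.02,0.9,0,-0,-0.04],[0.01,-0.02,0.9,0,-0,-0.04],[0.01,-0.02,0.9,0,-0,-0.04],[0.01,-0.02,0.9,0,-0,-0.04],[0.01,-0.02,0.9,0,-0,-0.04]]
  [[0.01,-0.02,0.9,0,-0,-0.04],[0.01,-0.02,0.9,0,-0,-0.04],[0.01,-0.02,0.9,0,-0,-0.04],[0.01,-0.02,0.9,0,-0,-0.04],[0.01,-0.02,0.9,0,-0,-0.04]]
```

Call:
{"api": "play_rows", "payload": {"rows": [[0.1, -0.15, 1.5, 0, 0, 0], [0, 0, 2, 0, 0, 0], [0, 0, 2, 0, 0, 0], [0, 0, 2, 0, 0, 0], [0, 0, 1.5, 0, 0, 0]]}}

```text
time_s: 35.52
tool_pos: [452.8, -252.2, 93.4]
orientation: [-3.141, 0.028, 0.001]
wrist_force: [-0.4, -0.2, 0.1]
width: 65.1
```

Call:
{"api": "play_rows", "payload": {"rows": [[0, 0, 0, 0, 0, 0], [0, 0, 0, 0, 0, 0], [0, 0, 0, 0, 0, 0], [0, 0, 0, 0, 0, 0], [0, 0, 0, 0, 0, 0]], "jaw": 0.35}}

```text
time_s: 35.93
tool_pos: [453.9, -252.6, 95.8]
orientation: [3.141, -0.027, 0.004]
wrist_force: [-0.1, 0.4, 0.8]
width: 56.9
```

Call:
{"api": "play_rows", "payload": {"rows": [[0, 0, 0, 0, 0, 0], [0, 0, 0, 0, 0, 0], [0, 0, 0, 0, 0, 0], [0, 0, 0, 0, 0, 0], [0, 0, 0, 0, 0, 0]], "jaw": 1}}

```text
time_s: 36.35
tool_pos: [453.2, -252.2, 94.7]
orientation: [-3.141, 0.027, -0.001]
wrist_force: [-0.2, -0.0, 0.2]
width: 39.8
```

Call:
{"api": "play_rows", "payload": {"rows": [[0, 0, 0, 0, 0, 0], [0, 0, 0, 0, 0, 0], [0, 0, 0, 0, 0, 0], [0, 0, 0, 0, 0, 0], [0, 0, 0, 0, 0, 0]]}}

```text
time_s: 36.77
tool_pos: [453.2, -252.3, 94.7]
orientation: [-3.141, 0.027, -0.001]
wrist_force: [0.3, 0.2, 2.5]
width: 39.8
```

```bash
python3 plan.py 452.9,-252.7,325,-0.6,15 602.5,51,325,7.1,20
```

```text
t 36.77 at [ 453.2 -252.3   94.7] yaw -1.0 F [0.3 0.2 2.5] w 39.8
-> [452.9, -252.7, 325.0, -0.6, 15.0] step mm 15.4
  [[-0,0,-1.54,-0,-0,-0.03],[-0,0,-1.54,-0,-0,-0.03],[-0,0,-1.54,-0,-0,-0.03],[-0,0,-1.54,-0,-0,-0.03],[-0,0,-1.54,-0,-0,-0.03]]
  [[-0,0,-1.54,-0,-0,-0.03],[-0,0,-1.54,-0,-0,-0.03],[-0,0,-1.54,-0,-0,-0.03],[-0,0,-1.54,-0,-0,-0.03],[-0,0,-1.54,-0,-0,-0.03]]
  [[-0,0,-1.54,-0,-0,-0.03],[-0,0,-1.54,-0,-0,-0.03],[-0,0,-1.54,-0,-0,-0.03],[-0,0,-1.54,-0,-0,-0.03],[-0,0,-1.54,-0,-0,-0.03]]
-> [602.5, 51.0, 325.0, 7.1, 20.0] step mm 16.9
  [[0.73,-1.53,0,0,0,-0.38],[0.74,-1.52,0,0,0,-0.38],[0.75,-1.52,0,0,0,-0.38],[0.76,-1.51,0,0,0,-0.38],[0.77,-1.51,0,0,0,-0.38]]
  [[0.78,-1.5,0,0,0,-0.38],[0.79,-1.5,0,0,0,-0.38],[0.8,-1.49,0,0,0,-0.38],[0.81,-1.48,0,0,0,-0.38],[0.82,-1.48,0,0,0,-0.38]]
  [[0.83,-1.47,0,0,0,-0.38],[0.84,-1.47,0,0,0,-0.38],[0.85,-1.46,0,0,0,-0.38],[0.86,-1.46,0,0,0,-0.38],[0.87,-1.45,0,0,0,-0.38]]
  [[0.88,-1.44,0,0,0,-0.38],[0.89,-1.44,0,0,0,-0.38],[0.9,-1.43,0,0,0,-0.38],[0.91,-1.43,0,0,0,-0.38],[0.92,-1.42,0,0,0,-0.38]]
```

Call:
{"api": "play_rows", "payload": {"rows": [[0, 0, -1.5, 0, 0, 0], [0, 0, -2, 0, 0, 0], [0, 0, -2.5, 0, 0, 0], [0, 0, -2.5, 0, 0, 0], [0, 0, -2.5, 0, 0, 0]]}}

```text
time_s: 37.18
tool_pos: [452.3, -252.1, 205.0]
orientation: [-3.141, 0.028, 0.002]
wrist_force: [0.2, 0.3, -0.6]
width: 40.0
```

Call:
{"api": "play_rows", "payload": {"rows": [[0, 0, -2.5, 0, 0, 0], [0, 0, -2.5, 0, 0, 0], [0, 0, -2.5, 0, 0, 0], [0, 0, -2.5, 0, 0, 0], [0, 0, -2, 0, 0, 0]]}}

```text
time_s: 37.6
tool_pos: [452.9, -252.4, 326.0]
orientation: [3.141, -0.028, 0.001]
wrist_force: [0.4, 0.4, -0.5]
width: 39.9
```

Call:
{"api": "play_rows", "payload": {"rows": [[1.5, -3.1, 0, 0, 0, -0.8], [1.5, -3, 0, 0, 0, -0.8], [1.5, -3, 0, 0, 0, -0.8], [1.6, -3, 0, 0, 0, -0.8], [1.6, -3, 0, 0, 0, -0.8]]}}

```text
time_s: 38.02
tool_pos: [528.6, -99.0, 324.0]
orientation: [-3.14, -0.083, 0.001]
wrist_force: [0.2, -1.2, -0.4]
width: 39.6
```

Call:
{"api": "play_rows", "payload": {"rows": [[1.7, -2.9, 0, 0, 0, -0.8], [1.7, -2.9, 0, 0, 0, -0.8], [1.7, -2.9, 0, 0, 0, -0.8], [1.8, -2.9, 0, 0, 0, -0.8], [1.8, -2.9, 0, 0, 0, -0.8]]}}

```text
time_s: 38.43
tool_pos: [603.7, 52.5, 323.7]
orientation: [3.136, 0.193, -0.002]
wrist_force: [0.7, 0.1, -0.8]
width: 39.7
```

Call:
{"api": "play_rows", "payload": {"rows": [[0, 0, 0, 0, 0, 0], [0, 0, 0, 0, 0, 0], [0, 0, 0, 0, 0, 0], [0, 0, 0, 0, 0, 0], [0, 0, 0, 0, 0, 0]]}}

```text
time_s: 38.85
tool_pos: [603.2, 49.2, 324.7]
orientation: [3.136, 0.188, 0.0]
wrist_force: [-0.6, 1.3, -1.3]
width: 40.0
```

Call:
{"api": "play_rows", "payload": {"rows": [[0, 0, 0, 0, 0, 0], [0, 0, 0, 0, 0, 0], [0, 0, 0, 0, 0, 0], [0, 0, 0, 0, 0, 0], [0, 0, 0, 0, 0, 0]]}}

```text
time_s: 39.27
tool_pos: [603.4, 51.0, 324.7]
orientation: [-3.136, -0.192, -0.0]
wrist_force: [-0.3, 0.1, -1.4]
width: 39.9
```

```bash
python3 - <<'E'
from h import *
for n in ('side','wrist'):
    im,d,c=snap(n); cv2.imwrite(f'pics/{n}12.png',im)
    if n=='side': s=cv2.resize(im[110:310,220:420],(400,400))
cv2.imwrite('pics/c12.png',np.hstack([s,cv2.resize(im[:400,120:520],(400,400))]))
E
python3 plan.py 602.5,51,190,7.1,10
```

```text
t 39.37 at [603.5  51.1 324.6] yaw 7.0 F [ 0.3  0.4 -0.3] w 39.7
-> [602.5, 51.0, 190.0, 7.1, 10.0] step mm 13.5
  [[-0.01,0,1.35,-0,-0,-0.01],[-0.01,0,1.35,-0,-0,-0.01],[-0.01,0,1.35,-0,-0,-0.01],[-0.01,-0,1.35,-0,-0,-0.01],[-0.01,-0,1.35,-0,-0,-0.01]]
  [[-0.01,-0,1.35,-0,-0,-0.01],[-0.01,-0,1.35,-0,-0,-0.01],[-0.01,-0,1.35,-0,-0,-0.01],[-0.01,-0,1.35,-0,-0,-0.01],[-0.01,-0,1.35,-0,-0,-0.01]]
```

View pics/c12.png

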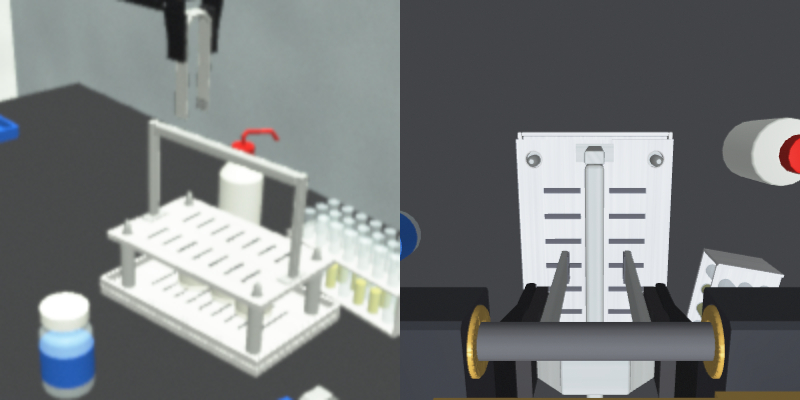

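Call:
{"api": "play_rows", "payload": {"rows": [[-0.08, 0, 1.5, 0, 0, 0], [0, 0, 2, 0, 0, 0], [0, 0, 2, 0, 0, 0], [0, 0, 2, 0, 0, 0], [0, 0, 2, 0, 0, 0]]}}

```text
time_s: 39.78
tool_pos: [602.7, 51.1, 228.7]
orientation: [-3.136, -0.192, -0.001]
wrist_force: [0.1, 0.5, -1.1]
width: 39.6
```

Call:
{"api": "play_rows", "payload": {"rows": [[0, 0, 1.5, 0, 0, 0], [0, 0, 1.2, 0, 0, 0], [0, 0, 0.8, 0, 0, 0], [0, 0, 0.4, 0, 0, 0], [0, 0, 0, 0, 0, 0]]}}

```text
time_s: 40.2
tool_pos: [602.5, 51.0, 190.0]
orientation: [3.136, 0.192, -0.001]
wrist_force: [-0.3, -0.7, -0.3]
width: 39.6
```

Call:
{"api": "play_rows", "payload": {"rows": [[0, 0, 0, 0, 0, 0], [0, 0, 0, 0, 0, 0], [0, 0, 0, 0, 0, 0], [0, 0, 0, 0, 0, 0], [0, 0, 0, 0, 0, 0]]}}

```text
time_s: 40.62
tool_pos: [603.0, 51.0, 191.1]
orientation: [-3.136, -0.192, -0.001]
wrist_force: [-0.5, 0.2, -0.8]
width: 39.8
```

```bash
python3 plan.py 602.5,51,190,7.1,5
```

```text
t 40.62 at [603.   51.  191.1] yaw 7.0 F [-0.5  0.2 -0.8] w 39.8
-> [602.5, 51.0, 190.0, 7.1, 5.0] step mm 0.2
  [[-0.01,-0,0.02,-0,-0.01,-0.02],[-0.01,-0,0.02,-0,-0.01,-0.02],[-0.01,-0,0.02,-0,-0.01,-0.02],[-0.01,-0,0.02,-0,-0.01,-0.02],[-0.01,-0,0.02,-0,-0.01,-0.02]]
```

Call:
{"api": "play_rows", "payload": {"rows": [[0, 0, 0.1, 0, 0, 0], [0, 0, 0.1, 0, 0, 0], [0, 0, 0, 0, 0, 0], [0, 0, 0, 0, 0, 0], [0, 0, 0, 0, 0, 0]]}}

```text
time_s: 41.03
tool_pos: [602.8, 51.0, 188.7]
orientation: [-3.136, -0.192, -0.001]
wrist_force: [-0.7, 0.8, 0.8]
width: 39.9
```

Call:
{"api": "play_rows", "payload": {"rows": [[0, 0, 0, 0, 0, 0], [0, 0, 0, 0, 0, 0], [0, 0, 0, 0, 0, 0], [0, 0, 0, 0, 0, 0], [0, 0, 0, 0, 0, 0]], "jaw": 0.3}}

```text
time_s: 41.45
tool_pos: [602.7, 51.0, 188.5]
orientation: [-3.136, -0.192, 0.0]
wrist_force: [-0.7, 0.0, 0.5]
width: 59.1
```

Call:
{"api": "play_rows", "payload": {"rows": [[0, 0, -0.5, 0, 0, 0], [0, 0, -1, 0, 0, 0], [0, 0, -2, 0, 0, 0], [0, 0, -3, 0, 0, 0], [0, 0, -3, 0, 0, 0]]}}

```text
time_s: 41.87
tool_pos: [602.3, 50.9, 285.0]
orientation: [3.136, 0.192, -0.001]
wrist_force: [1.0, -0.5, 0.2]
width: 60.6
```

Call:
{"api": "play_rows", "payload": {"rows": [[0, 0, -2, 0, 0, 0], [0, 0, 0, 0, 0, 0], [0, 0, 0, 0, 0, 0], [0, 0, 0, 0, 0, 0], [0, 0, 0, 0, 0, 0]]}}

```text
time_s: 42.28
tool_pos: [602.0, 51.1, 302.4]
orientation: [3.136, 0.192, -0.003]
wrist_force: [0.3, -0.1, 0.4]
width: 61.0
```

```bash
cat > rail.py <<'E'
from h import *
from tier import rect
im,d,c=snap('wrist'); W=cloud(d,c); X,Y,Z=W[...,0],W[...,1],W[...,2]
a=np.radians(7.1); x=(X-608.5)*np.cos(a)+(Y-1.4)*np.sin(a); y=-(X-608.5)*np.sin(a)+(Y-1.4)*np.cos(a)
m=((Z>205)&(Z<225)&(abs(x)<30)&(abs(y)<115)); q=np.c_[x[m],y[m],Z[m]]
for y0 in range(-100,120,20):
    r=q[abs(q[:,1]-y0)<10]
    if len(r): print(y0,len(r),'x',r[:,0].min().round(1),r[:,0].max().round(1),'z',np.median(r[:,2]).round(1),np.percentile(r[:,2],98).round(1))
E
python3 rail.py; python3 plan.py 453.4,-292.1,260,-0.6,15
```

```text
-40 320 x -6.0 5.8 z 211.4 212.8
-20 380 x -5.9 5.7 z 211.4 212.9
20 550 x -6.2 5.4 z 211.4 212.8
40 1207 x -20.1 19.9 z 212.4 216.7
60 1393 x -20.0 19.7 z 212.2 216.7
80 728 x -5.9 5.7 z 211.4 212.8
100 752 x -6.3 5.6 z 211.3 212.8
t 42.33 at [602.   51.  302.2] yaw 7.0 F [0.5 0.2 0.3] w 60.9
-> [453.4, -292.1, 260.0, -0.6, 15.0] step mm 25.1
  [[-1.26,2.15,0.28,0,0.01,0.51],[-1.24,2.16,0.28,0,0.01,0.51],[-1.22,2.17,0.28,0,0.01,0.51],[-1.2,2.18,0.28,0,0.01,0.51],[-1.19,2.19,0.28,0,0.01,0.51]]
  [[-1.17,2.2,0.28,0,0.01,0.51],[-1.15,2.21,0.28,0,0.01,0.51],[-1.13,2.22,0.28,0,0.01,0.51],[-1.11,2.23,0.28,0,0.01,0.51],[-1.09,2.24,0.28,0,0.01,0.51]]
  [[-1.07,2.25,0.28,0,0.01,0.51],[-1.05,2.26,0.28,0,0.01,0.51],[-1.03,2.27,0.28,0,0.01,0.51],[-1.01,2.28,0.28,0,0.01,0.51],[-0.99,2.29,0.28,0,0.01,0.51]]
```

Call:
{"api": "play_rows", "payload": {"rows": [[-1.9, 3.2, 0, 0, 0, 0.8], [-1.8, 3.2, 0, 0, 0, 0.8], [-1.8, 3.3, 0, 0, 0, 0.8], [-1.8, 3.3, 0, 0, 0, 0.8], [-1.7, 3.3, 0.5, 0, 0, 0.8]]}}

```text
time_s: 42.75
tool_pos: [527.4, -121.3, 298.4]
orientation: [-3.14, -0.081, -0.0]
wrist_force: [0.7, -0.6, 0.9]
width: 61.4
```

Call:
{"api": "play_rows", "payload": {"rows": [[-1.7, 3.3, 1, 0, 0, 0.8], [-1.6, 3.4, 1, 0, 0, 0.8], [-1.6, 3.4, 1, 0, 0, 0.7], [-1.6, 3.4, 1, 0, 0, 0.7], [-1.5, 3.4, 1, 0, 0, 0.6]]}}

```text
time_s: 43.17
tool_pos: [451.2, -292.0, 247.4]
orientation: [-3.141, 0.017, 0.001]
wrist_force: [0.8, -1.1, -0.1]
width: 60.7
```

Call:
{"api": "play_rows", "payload": {"rows": [[0, 0, 1, 0, 0, 0], [0, 0, 1, 0, 0, 0], [0, 0, 1, 0, 0, 0], [0, 0, 0, 0, 0, 0], [0, 0, 0, 0, 0, 0]]}}

```text
time_s: 43.58
tool_pos: [453.2, -289.0, 217.6]
orientation: [-3.141, 0.012, 0.003]
wrist_force: [0.5, -0.2, 0.5]
width: 60.5
```

Call:
{"api": "play_rows", "payload": {"rows": [[0, 0, 0, 0, 0, 0], [0, 0, 0, 0, 0, 0], [0, 0, 0, 0, 0, 0], [0, 0, 0, 0, 0, 0], [0, 0, 0, 0, 0, 0]]}}

```text
time_s: 44.0
tool_pos: [453.0, -290.7, 218.9]
orientation: [3.141, -0.016, 0.001]
wrist_force: [0.1, -0.6, -0.1]
width: 60.8
```

```bash
python3 tongs.py; python3 plan.py 453.6,-292.1,95,-0.6,10
```

```text
[317.3 256.2] 1794 all [ 453.5 -292.1   16.5   40.5   89.5] zmax 122.7 crown [ 453.9 -291.9   16.5   31.9   89. ] [243. 242. 240.]
[314.5 309.2] 1414 all [ 451.4 -329.    16.9   40.1   89.4] zmax 122.8 crown [ 451.1 -327.7   13.9   32.   -89.4] [242. 242. 240.]
block [ 452.1 -328.9   62.2  196.8   -0.9]
t 44.05 at [ 452.9 -290.8  218.8] yaw -0.6 F [ 0.2  0.5 -1. ] w 61.0
-> [453.6, -292.1, 95.0, -0.6, 10.0] step mm 12.4
  [[0.01,0.01,1.24,0,-0,0],[0.01,0.01,1.24,0,-0,0],[0.01,0.01,1.24,0,-0,0],[0.01,0.01,1.24,0,-0,0],[0.01,0.01,1.24,0,-0,0]]
  [[0.01,0.01,1.24,0,-0,0],[0.01,0.01,1.24,0,-0,0],[0.01,0.01,1.24,0,-0,0],[0.01,0.01,1.24,0,-0,0],[0.01,0.01,1.24,0,-0,0]]
```

Call:
{"api": "play_rows", "payload": {"rows": [[0.07, 0.13, 2, 0, 0, 0], [0, 0, 2, 0, 0, 0], [0, 0, 2, 0, 0, 0], [0, 0, 2, 0, 0, 0], [0, 0, 2, 0, 0, 0]]}}

```text
time_s: 44.47
tool_pos: [453.6, -292.1, 117.8]
orientation: [3.141, -0.016, 0.001]
wrist_force: [0.0, 0.9, 0.4]
width: 60.8
```

Call:
{"api": "play_rows", "payload": {"rows": [[0, 0, 1.6, 0, 0, 0], [0, 0, 0.8, 0, 0, 0], [0, 0, 0, 0, 0, 0], [0, 0, 0, 0, 0, 0], [0, 0, 0, 0, 0, 0]]}}

```text
time_s: 44.88
tool_pos: [454.2, -292.6, 95.7]
orientation: [3.141, -0.017, 0.003]
wrist_force: [-0.0, -0.8, 0.9]
width: 60.7
```

Call:
{"api": "play_rows", "payload": {"rows": [[0, 0, 0, 0, 0, 0], [0, 0, 0, 0, 0, 0], [0, 0, 0, 0, 0, 0], [0, 0, 0, 0, 0, 0], [0, 0, 0, 0, 0, 0]], "jaw": 1}}

```text
time_s: 45.3
tool_pos: [453.7, -292.2, 94.9]
orientation: [3.141, -0.016, 0.001]
wrist_force: [-0.0, -1.2, 1.4]
width: 39.4
```

Call:
{"api": "play_rows", "payload": {"rows": [[0, 0, 0, 0, 0, 0], [0, 0, 0, 0, 0, 0], [0, 0, 0, 0, 0, 0], [0, 0, 0, 0, 0, 0], [0, 0, 0, 0, 0, 0]]}}

```text
time_s: 45.72
tool_pos: [453.7, -292.2, 94.9]
orientation: [3.142, -0.016, 0.001]
wrist_force: [-0.6, 0.9, 4.5]
width: 39.8
```

```bash
python3 plan.py 453.6,-292,325,-0.6,10 608.7,1.4,325,7.1,10
```

```text
t 45.72 at [ 453.7 -292.2   94.9] yaw -0.6 F [-0.6  0.9  4.5] w 39.8
-> [453.6, -292.0, 325.0, -0.6, 10.0] step mm 23.0
  [[0,-0,-2.3,0,-0,0],[0,-0,-2.3,0,-0,0],[-0,-0,-2.3,0,-0,0],[-0,-0,-2.3,0,-0,0],[-0,-0,-2.3,0,-0,0]]
  [[-0,-0,-2.3,0,-0,0],[-0,-0,-2.3,0,-0,0],[-0,-0,-2.3,0,-0,0],[-0,-0,-2.3,0,-0,0],[-0,-0,-2.3,0,-0,0]]
-> [608.7, 1.4, 325.0, 7.1, 10.0] step mm 33.2
  [[1.52,-2.95,0,0,0,-0.77],[1.56,-2.93,0,0,0,-0.77],[1.6,-2.91,0,0,0,-0.77],[1.64,-2.89,0,0,0,-0.77],[1.68,-2.86,0,0,0,-0.77]]
  [[1.71,-2.84,0,0,0,-0.77],[1.75,-2.82,0,0,0,-0.77],[1.79,-2.79,0,0,0,-0.77],[1.83,-2.77,0,0,0,-0.77],[1.87,-2.75,0,0,0,-0.77]]
```

Call:
{"api": "play_rows", "payload": {"rows": [[0, 0, -1.5, 0, 0, 0], [0, 0, -2, 0, 0, 0], [0, 0, -2.5, 0, 0, 0], [0, 0, -2.5, 0, 0, 0], [0, 0, -2.5, 0, 0, 0]]}}

```text
time_s: 46.13
tool_pos: [452.6, -291.8, 204.7]
orientation: [-3.141, 0.017, 0.003]
wrist_force: [-0.6, 0.8, -1.7]
width: 39.4
```

Call:
{"api": "play_rows", "payload": {"rows": [[0, 0, -2.5, 0, 0, 0], [0, 0, -2.5, 0, 0, 0], [0, 0, -2.5, 0, 0, 0], [0, 0, -2.5, 0, 0, 0], [0, 0, -2, 0, 0, 0]]}}

```text
time_s: 46.55
tool_pos: [453.2, -292.1, 325.7]
orientation: [-3.141, 0.017, -0.0]
wrist_force: [-0.5, -0.1, -1.2]
width: 39.8
```

Call:
{"api": "play_rows", "payload": {"rows": [[1.5, -3, 0, 0, 0, -0.8], [1.6, -2.9, 0, 0, 0, -0.8], [1.6, -2.9, 0, 0, 0, -0.8], [1.6, -2.9, 0, 0, 0, -0.8], [1.7, -2.9, 0, 0, 0, -0.8]]}}

```text
time_s: 46.97
tool_pos: [530.9, -143.3, 323.7]
orientation: [-3.14, -0.094, 0.002]
wrist_force: [0.7, -0.0, -0.6]
width: 39.7
```

Call:
{"api": "play_rows", "payload": {"rows": [[1.7, -2.8, 0, 0, 0, -0.8], [1.8, -2.8, 0, 0, 0, -0.8], [1.8, -2.8, 0, 0, 0, -0.7], [1.8, -2.8, 0, 0, 0, -0.7], [1.9, -2.7, 0, 0, 0, -0.7]]}}

```text
time_s: 47.38
tool_pos: [608.6, 3.2, 323.5]
orientation: [-3.135, -0.196, 0.003]
wrist_force: [0.7, -1.0, -0.4]
width: 39.8
```

Call:
{"api": "play_rows", "payload": {"rows": [[0, 0, 0, 0, 0, 0], [0, 0, 0, 0, 0, 0], [0, 0, 0, 0, 0, 0], [0, 0, 0, 0, 0, 0], [0, 0, 0, 0, 0, 0]]}}

```text
time_s: 47.8
tool_pos: [608.1, -0.3, 324.6]
orientation: [3.136, 0.19, -0.0]
wrist_force: [-0.4, 0.4, -1.3]
width: 39.7
```

Call:
{"api": "play_rows", "payload": {"rows": [[0, 0, 0, 0, 0, 0], [0, 0, 0, 0, 0, 0], [0, 0, 0, 0, 0, 0], [0, 0, 0, 0, 0, 0], [0, 0, 0, 0, 0, 0]]}}

```text
time_s: 48.22
tool_pos: [608.5, 1.5, 324.6]
orientation: [-3.135, -0.194, -0.0]
wrist_force: [-1.3, -0.7, -2.0]
width: 40.3
```

```bash
python3 plan.py 608.7,1.4,189,7.1,10
```

```text
t 48.22 at [608.5   1.5 324.6] yaw 7.1 F [-1.3 -0.7 -2. ] w 40.3
-> [608.7, 1.4, 189.0, 7.1, 10.0] step mm 13.6
  [[0,0,1.36,-0,-0,-0],[0,0,1.36,-0,-0,-0],[0,0,1.36,-0,-0,-0],[0,0,1.36,-0,-0,-0],[0,0,1.36,-0,-0,-0]]
  [[0,0,1.36,-0,-0,-0],[0,0,1.36,-0,-0,-0],[0,0,1.36,-0,-0,-0],[0,0,1.36,-0,-0,-0],[0,0,1.36,-0,-0,-0]]
```

Call:
{"api": "play_rows", "payload": {"rows": [[0, 0, 1.5, 0, 0, 0], [0, 0, 2, 0, 0, 0], [0, 0, 2, 0, 0, 0], [0, 0, 2, 0, 0, 0], [0, 0, 2, 0, 0, 0]]}}

```text
time_s: 48.63
tool_pos: [608.6, 1.7, 228.8]
orientation: [-3.135, -0.195, -0.001]
wrist_force: [0.9, -0.5, -1.4]
width: 39.7
```

Call:
{"api": "play_rows", "payload": {"rows": [[0, 0, 1.5, 0, 0, 0], [0, 0, 1.2, 0, 0, 0], [0, 0, 0.7, 0, 0, 0], [0, 0, 0.4, 0, 0, 0], [0, 0, 0.1, 0, 0, 0]]}}

```text
time_s: 49.05
tool_pos: [608.6, 1.6, 190.3]
orientation: [3.136, 0.195, -0.0]
wrist_force: [0.7, 0.1, -1.4]
width: 40.0
```

Call:
{"api": "play_rows", "payload": {"rows": [[0, 0, 0.1, 0, 0, 0], [0, 0, 0.1, 0, 0, 0], [0, 0, 0, 0, 0, 0], [0, 0, 0, 0, 0, 0], [0, 0, 0, 0, 0, 0]]}}

```text
time_s: 49.47
tool_pos: [608.8, 1.6, 189.1]
orientation: [-3.135, -0.195, -0.001]
wrist_force: [-0.7, 0.3, -1.3]
width: 39.4
```

```bash
python3 plan.py 608.7,1.4,189,7.1,5 | head -1
```

```text
t 49.47 at [608.8   1.6 189.1] yaw 7.1 F [-0.7  0.3 -1.3] w 39.4
```

Call:
{"api": "play_rows", "payload": {"rows": [[0, 0, 0, 0, 0, 0], [0, 0, 0, 0, 0, 0], [0, 0, 0, 0, 0, 0], [0, 0, 0, 0, 0, 0], [0, 0, 0, 0, 0, 0]], "jaw": 0.3}}

```text
time_s: 49.88
tool_pos: [608.7, 1.6, 188.7]
orientation: [-3.135, -0.195, -0.001]
wrist_force: [-0.0, 0.2, -0.0]
width: 59.2
```

Call:
{"api": "play_rows", "payload": {"rows": [[0, 0, -0.5, 0, 0, 0], [0, 0, -1, 0, 0, 0], [0, 0, -2, 0, 0, 0], [0, 0, -3, 0, 0, 0], [0, 0, -3, 0, 0, 0]]}}

```text
time_s: 50.3
tool_pos: [608.2, 1.5, 285.0]
orientation: [3.136, 0.194, -0.001]
wrist_force: [0.5, -0.5, 0.6]
width: 60.9
```

Call:
{"api": "play_rows", "payload": {"rows": [[0, 0, -2, 0, 0, 0], [0, 0, 0, 0, 0, 0], [0, 0, 0, 0, 0, 0], [0, 0, 0, 0, 0, 0], [0, 0, 0, 0, 0, 0]]}}

```text
time_s: 50.72
tool_pos: [607.9, 1.7, 302.4]
orientation: [-3.136, -0.195, 0.003]
wrist_force: [0.0, -0.2, -0.4]
width: 60.7
```

```bash
python3 rail.py; python3 plan.py 451.5,-329.2,255,-0.6,10
```

```text
-100 54 x -6.1 5.7 z 211.2 212.2
-80 523 x -6.1 5.7 z 211.5 213.0
-60 123 x -6.0 5.5 z 211.5 212.6
-40 245 x -5.9 5.3 z 211.3 212.7
-20 613 x -5.8 5.8 z 211.4 212.8
0 1928 x -20.3 19.6 z 214.4 216.7
20 693 x -6.3 5.5 z 211.3 212.7
40 1431 x -20.1 19.6 z 212.4 216.8
60 1527 x -20.3 19.5 z 212.2 216.7
80 856 x -6.1 5.5 z 211.3 212.9
100 899 x -6.0 5.7 z 211.3 213.0
t 50.77 at [607.9   1.7 302.2] yaw 7.1 F [-0.1 -1.2 -0.6] w 60.7
-> [451.5, -329.2, 255.0, -0.6, 10.0] step mm 36.9
  [[-1.96,3.09,0.48,0,0.01,0.77],[-1.92,3.12,0.48,0,0.01,0.77],[-1.88,3.14,0.48,0,0.01,0.77],[-1.83,3.17,0.47,0,0.01,0.77],[-1.79,3.19,0.47,0,0.01,0.77]]
  [[-1.75,3.21,0.47,0,0.01,0.77],[-1.71,3.24,0.47,0,0.01,0.77],[-1.66,3.26,0.47,0,0.01,0.77],[-1.62,3.28,0.47,0,0.01,0.77],[-1.57,3.3,0.47,0,0.01,0.77]]
```

Call:
{"api": "play_rows", "payload": {"rows": [[-2, 3.1, 0, 0, 0, 0.8], [-1.9, 3.1, 0, 0, 0, 0.8], [-1.9, 3.1, 0, 0, 0, 0.8], [-1.8, 3.2, 0, 0, 0, 0.8], [-1.8, 3.2, 0.5, 0, 0, 0.8]]}}

```text
time_s: 51.18
tool_pos: [529.1, -165.1, 298.4]
orientation: [-3.14, -0.084, -0.0]
wrist_force: [0.3, -0.1, 0.3]
width: 61.0
```

Call:
{"api": "play_rows", "payload": {"rows": [[-1.8, 3.2, 1, 0, 0, 0.8], [-1.7, 3.2, 1, 0, 0, 0.8], [-1.7, 3.3, 1, 0, 0, 0.7], [-1.6, 3.3, 1, 0, 0, 0.7], [-1.6, 3.3, 1, 0, 0, 0.7]]}}

```text
time_s: 51.6
tool_pos: [449.0, -330.1, 247.4]
orientation: [-3.141, 0.017, 0.001]
wrist_force: [0.7, 0.0, -0.4]
width: 61.1
```

Call:
{"api": "play_rows", "payload": {"rows": [[0, 0, 1, 0, 0, 0], [0, 0, 1, 0, 0, 0], [0, 0, 1, 0, 0, 0], [0, 0, 0, 0, 0, 0], [0, 0, 0, 0, 0, 0]]}}

```text
time_s: 52.02
tool_pos: [451.1, -327.1, 217.6]
orientation: [-3.14, 0.012, 0.002]
wrist_force: [1.4, 0.9, 0.5]
width: 61.0
```

Call:
{"api": "play_rows", "payload": {"rows": [[0, 0, 0, 0, 0, 0], [0, 0, 0, 0, 0, 0], [0, 0, 0, 0, 0, 0], [0, 0, 0, 0, 0, 0], [0, 0, 0, 0, 0, 0]]}}

```text
time_s: 52.43
tool_pos: [450.7, -329.0, 218.9]
orientation: [3.141, -0.016, 0.001]
wrist_force: [-0.2, -0.0, -0.0]
width: 60.8
```

```bash
python3 tongs.py; python3 plan.py 451.7,-329.2,95,-0.6,10
```

```text
[317.5 255. ] 1784 all [ 451.4 -329.6   16.8   39.9   89.5] zmax 122.9 crown [ 451.5 -329.3   16.5   31.5   88.8] [242. 240. 238.]
block [ 452.3 -314.1   62.1  167.4   -1. ]
t 52.48 at [ 450.7 -329.   218.8] yaw -0.6 F [ 0.9 -0.5  1.5] w 60.6
-> [451.7, -329.2, 95.0, -0.6, 10.0] step mm 12.4
  [[0.01,0,1.24,0,-0,0],[0.01,0,1.24,0,-0,0],[0.01,0,1.24,0,-0,0],[0.01,0,1.24,0,-0,0],[0.01,0,1.24,0,-0,0]]
  [[0.01,0,1.24,0,-0,0],[0.01,0,1.24,0,-0,0],[0.01,0,1.24,0,-0,0],[0.01,0,1.24,0,-0,0],[0.01,0,1.24,0,-0,0]]
```

Call:
{"api": "play_rows", "payload": {"rows": [[0.1, 0.03, 2, 0, 0, 0], [0, 0, 2, 0, 0, 0], [0, 0, 2, 0, 0, 0], [0, 0, 2, 0, 0, 0], [0, 0, 2, 0, 0, 0]]}}

```text
time_s: 52.9
tool_pos: [451.6, -329.3, 117.8]
orientation: [3.142, -0.016, 0.001]
wrist_force: [0.3, -0.1, -0.3]
width: 61.0
```

Call:
{"api": "play_rows", "payload": {"rows": [[0, 0, 1.6, 0, 0, 0], [0, 0, 0.8, 0, 0, 0], [0, 0, 0, 0, 0, 0], [0, 0, 0, 0, 0, 0], [0, 0, 0, 0, 0, 0]]}}

```text
time_s: 53.32
tool_pos: [452.2, -329.9, 95.7]
orientation: [3.141, -0.017, 0.003]
wrist_force: [0.2, -0.3, 0.1]
width: 61.1
```

Call:
{"api": "play_rows", "payload": {"rows": [[0, 0, 0, 0, 0, 0], [0, 0, 0, 0, 0, 0], [0, 0, 0, 0, 0, 0], [0, 0, 0, 0, 0, 0], [0, 0, 0, 0, 0, 0]], "jaw": 1}}

```text
time_s: 53.73
tool_pos: [451.7, -329.4, 94.9]
orientation: [3.141, -0.016, 0.001]
wrist_force: [0.1, 0.1, 1.3]
width: 39.4
```

Call:
{"api": "play_rows", "payload": {"rows": [[0, 0, 0, 0, 0, 0], [0, 0, 0, 0, 0, 0], [0, 0, 0, 0, 0, 0], [0, 0, 0, 0, 0, 0], [0, 0, 0, 0, 0, 0]]}}

```text
time_s: 54.15
tool_pos: [451.7, -329.4, 94.9]
orientation: [3.141, -0.016, 0.001]
wrist_force: [-0.1, -0.0, 4.0]
width: 39.5
```

Call:
{"api": "play_rows", "payload": {"rows": [[0, 0, -1.5, 0, 0, 0], [0, 0, -2, 0, 0, 0], [0, 0, -2.5, 0, 0, 0], [0, 0, -2.5, 0, 0, 0], [0, 0, -2.5, 0, 0, 0]]}}

```text
time_s: 54.57
tool_pos: [450.8, -329.0, 204.7]
orientation: [-3.141, 0.017, 0.003]
wrist_force: [0.2, -0.1, -0.7]
width: 39.7
```

Call:
{"api": "play_rows", "payload": {"rows": [[0, 0, -2.5, 0, 0, 0], [0, 0, -2.5, 0, 0, 0], [0, 0, -2.5, 0, 0, 0], [0, 0, -2.5, 0, 0, 0], [0, 0, -2, 0, 0, 0]]}}

```text
time_s: 54.98
tool_pos: [451.3, -329.4, 325.8]
orientation: [3.142, -0.017, 0.001]
wrist_force: [-0.3, -0.1, -0.5]
width: 39.6
```

```bash
python3 plan.py 614.9,-48.2,325,7.1,10
```

```text
t 54.98 at [ 451.3 -329.4  325.8] yaw -0.6 F [-0.3 -0.1 -0.5] w 39.6
-> [614.9, -48.2, 325.0, 7.1, 10.0] step mm 32.5
  [[1.61,-2.83,0.01,0,-0,-0.77],[1.64,-2.81,0.01,0,-0,-0.77],[1.68,-2.78,0.01,0,-0,-0.77],[1.72,-2.76,0.01,0,-0,-0.77],[1.76,-2.74,0.01,0,-0,-0.77]]
  [[1.79,-2.71,0.01,0,-0,-0.77],[1.83,-2.69,0.01,0,-0,-0.77],[1.86,-2.67,0.01,0,-0,-0.77],[1.9,-2.64,0.01,0,-0,-0.77],[1.94,-2.61,0.01,0,-0,-0.77]]
```

Call:
{"api": "play_rows", "payload": {"rows": [[1.6, -2.8, 0, 0, 0, -0.8], [1.6, -2.8, 0, 0, 0, -0.8], [1.7, -2.8, 0, 0, 0, -0.8], [1.7, -2.8, 0, 0, 0, -0.8], [1.8, -2.7, 0, 0, 0, -0.8]]}}

```text
time_s: 55.4
tool_pos: [533.2, -187.2, 323.8]
orientation: [-3.14, -0.094, 0.001]
wrist_force: [0.7, -0.6, -0.5]
width: 39.7
```

Call:
{"api": "play_rows", "payload": {"rows": [[1.8, -2.7, 0, 0, 0, -0.8], [1.8, -2.7, 0, 0, 0, -0.8], [1.9, -2.7, 0, 0, 0, -0.7], [1.9, -2.6, 0, 0, 0, -0.7], [1.9, -2.6, 0, 0, 0, -0.7]]}}

```text
time_s: 55.82
tool_pos: [614.5, -46.8, 323.5]
orientation: [-3.135, -0.196, 0.002]
wrist_force: [0.3, -0.2, -0.7]
width: 39.9
```

Call:
{"api": "play_rows", "payload": {"rows": [[0, 0, 0, 0, 0, 0], [0, 0, 0, 0, 0, 0], [0, 0, 0, 0, 0, 0], [0, 0, 0, 0, 0, 0], [0, 0, 0, 0, 0, 0]]}}

```text
time_s: 56.23
tool_pos: [613.7, -50.1, 324.7]
orientation: [3.136, 0.19, 0.0]
wrist_force: [0.9, 1.1, -1.3]
width: 39.8
```

Call:
{"api": "play_rows", "payload": {"rows": [[0, 0, 0, 0, 0, 0], [0, 0, 0, 0, 0, 0], [0, 0, 0, 0, 0, 0], [0, 0, 0, 0, 0, 0], [0, 0, 0, 0, 0, 0]]}}

```text
time_s: 56.65
tool_pos: [614.2, -48.4, 324.6]
orientation: [-3.135, -0.194, -0.0]
wrist_force: [-0.0, -0.4, -1.8]
width: 39.4
```

```bash
python3 plan.py 614.9,-48.2,189,7.1,10
```

```text
t 56.65 at [614.2 -48.4 324.6] yaw 7.1 F [-0.  -0.4 -1.8] w 39.4
-> [614.9, -48.2, 189.0, 7.1, 10.0] step mm 13.6
  [[0.01,-0,1.36,-0,-0,-0],[0.01,-0,1.36,-0,-0,-0],[0.01,-0,1.36,-0,-0,-0],[0.01,-0,1.36,-0,-0,-0],[0.01,-0,1.36,-0,-0,-0]]
  [[0.01,-0,1.36,-0,-0,-0],[0.01,-0,1.36,-0,-0,-0],[0.01,-0,1.36,-0,-0,-0],[0.01,-0,1.36,-0,-0,-0],[0.01,-0,1.36,-0,-0,-0]]
```

Call:
{"api": "play_rows", "payload": {"rows": [[0.06, 0, 1.5, 0, 0, 0], [0, 0, 2, 0, 0, 0], [0, 0, 2, 0, 0, 0], [0, 0, 2, 0, 0, 0], [0, 0, 2, 0, 0, 0]]}}

```text
time_s: 57.07
tool_pos: [614.9, -48.1, 228.7]
orientation: [-3.135, -0.195, -0.001]
wrist_force: [0.3, -0.2, -0.5]
width: 39.5
```

Call:
{"api": "play_rows", "payload": {"rows": [[0, 0, 1.5, 0, 0, 0], [0, 0, 1.2, 0, 0, 0], [0, 0, 0.7, 0, 0, 0], [0, 0, 0.4, 0, 0, 0], [0, 0, 0.1, 0, 0, 0]]}}

```text
time_s: 57.48
tool_pos: [614.9, -48.2, 190.3]
orientation: [3.136, 0.195, -0.0]
wrist_force: [-0.6, 1.2, -0.9]
width: 39.4
```

Call:
{"api": "play_rows", "payload": {"rows": [[0, 0, 0.1, 0, 0, 0], [0, 0, 0.1, 0, 0, 0], [0, 0, 0, 0, 0, 0], [0, 0, 0, 0, 0, 0], [0, 0, 0, 0, 0, 0]]}}

```text
time_s: 57.9
tool_pos: [615.1, -48.2, 189.1]
orientation: [-3.135, -0.195, -0.001]
wrist_force: [0.5, -0.1, -0.9]
width: 39.4
```

Call:
{"api": "play_rows", "payload": {"rows": [[0, 0, 0, 0, 0, 0], [0, 0, 0, 0, 0, 0], [0, 0, 0, 0, 0, 0], [0, 0, 0, 0, 0, 0], [0, 0, 0, 0, 0, 0]], "jaw": 0.3}}

```text
time_s: 58.32
tool_pos: [614.9, -48.2, 188.7]
orientation: [-3.136, -0.195, -0.0]
wrist_force: [0.8, 0.0, 0.4]
width: 59.1
```

Call:
{"api": "play_rows", "payload": {"rows": [[0, 0, -0.5, 0, 0, 0], [0, 0, -1, 0, 0, 0], [0, 0, -2, 0, 0, 0], [0, 0, -3, 0, 0, 0], [0, 0, -3, 0, 0, 0]]}}

```text
time_s: 58.73
tool_pos: [614.4, -48.2, 285.0]
orientation: [-3.136, -0.194, 0.001]
wrist_force: [-0.0, -0.0, 0.3]
width: 60.7
```

Call:
{"api": "play_rows", "payload": {"rows": [[0, 1, -3.5, 0, 0, 0], [0, 2, -3, 0, 0, 0], [0, 3, -1, 0, 0, 0], [0, 3, 0, 0, 0, 0], [0, 3, 0, 0, 0, 0]]}}

```text
time_s: 59.15
tool_pos: [630.3, -168.5, 361.5]
orientation: [3.135, 0.196, 0.006]
wrist_force: [0.2, -0.2, 0.2]
width: 60.9
```

Call:
{"api": "play_rows", "payload": {"rows": [[0, 3, 0, 0, 0, 0], [0, 3, 0, 0, 0, 0], [0, 0, 0, 0, 0, 0], [0, 0, 0, 0, 0, 0], [0, 0, 0, 0, 0, 0]]}}

```text
time_s: 59.57
tool_pos: [637.3, -226.3, 359.2]
orientation: [-3.135, -0.195, -0.001]
wrist_force: [-0.3, 0.5, 0.1]
width: 60.8
```

```bash
python3 rail.py; python3 - <<'E'
from h import *
w,d,c=snap('wrist'); s,d,c=snap('side'); t,d,c=snap('top'); print(ctrl.state()['time_s'])
cv2.imwrite('pics/c13.png',np.hstack([cv2.resize(s[90:390,200:500],(400,400)),cv2.resize(w[:400,120:520],(400,400))])); cv2.imwrite('pics/top13.png',t)
E
python3 geo.py >/dev/null
```

```text
-100 630 x -6.3 5.4 z 211.2 213.0
-80 453 x -6.2 5.3 z 211.3 212.9
59.7667
```

View pics/c13.png

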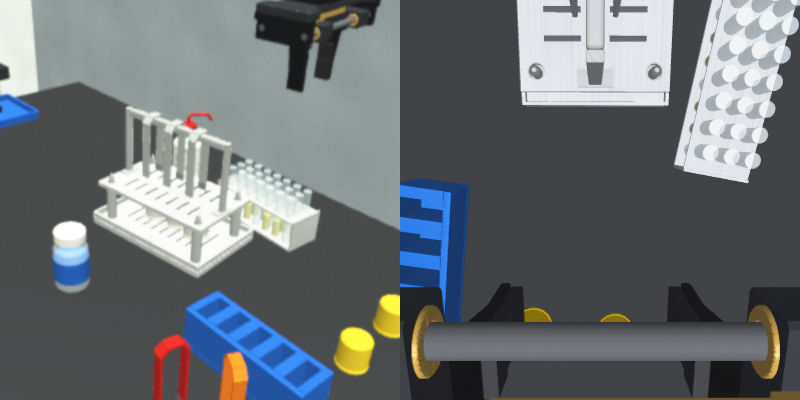

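View pics/top13.png

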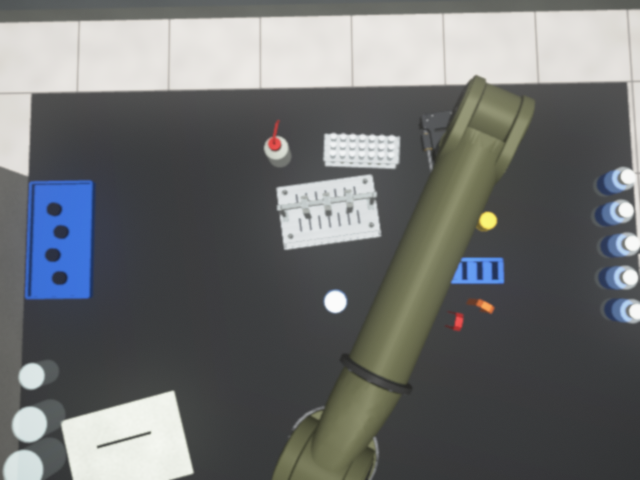

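```bash
python3 beak.py side s14 | head -8; python3 -c "
from station import ctrl; print(ctrl.finish_job())"
```

```text
0.9 [494. 328.] top 45.5 mean [ 680.7 -399.8] circ 682.2 -399.8 23.3 bgr [ 46. 196. 225.]
0.9 [465. 355.] top 45.8 mean [ 574.8 -405.2] circ 576.4 -404.3 21.7 bgr [ 48. 197. 225.]
0.59 [314. 251.] top 27.8 mean [592.6  37.8] circ 594.3 38.5 11.0 bgr [199. 215. 212.]
the job is handed in; nothing more can be done
None
```

The stand is loaded and the job is handed in, at about 60 s of the 210 s allowed. The order was beakers, then the tier, then the tongs.

- **Beakers:** All three white beakers stand mouth down on the deck between the posts. The middle one turned up about 45 mm from where I had set it down. It was still upright on the deck, so I left it. The row is tight, and the middle beaker may touch a neighbour.
- **Tier:** It is over the four posts and fully home. The wrist camera read the rail top at 211.3 mm (211 expected). It read the plate top as level at 86.8 mm (86 expected).
- **Tongs:** All three steel tongs hang astride the rail, about 50 mm apart. After release, the first two measured as centred on the rail with their crowns resting on it. The third I confirmed only in the last side and top pictures, because the rail scan taken then did not reach it.
- **Left alone:** The yellow beakers, the red and orange tongs, the bottles and the test-tube rack were not touched.

In the last check the beaker finder saw only one of the three under the tier, and only in part, because the tier hides them. All three were last seen upright just before I fitted the tier.

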